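# Read the sample dishes with the colour pen and pile them up

## Task

Take the colour pen from its stand, press its nose gently inside the ring on the white tile, then inside the ring on each sample dish in turn, working from the robot's left (+y) to its right, and then on the white tile once more as a drift check, each time with the pen upright, the nose pushed in about 2 to 4 mm and kept so for about a second. Then put the pen fully back upright in its stand and pile all the ringed dishes, in any order, squarely on the blank dish where it stands, lids up and edges flush. Leave the bottle cap, the small dish and the vial where they are.

Things in the scene. Friction and masses are not known exactly. Their poses are not given: they have to be found in the camera images.
- pen: Cordless colour pen, 150 mm long, 0.1 kg, upright in its stand. Origin on its axis under its round collar (30 mm across, z = 0 to 6 mm); z runs up along the pen, away from the nose. White grip above, z = 6 to 80 mm (top), 26 mm along x by 20 mm along y: take it across the 20 mm. Below: round barrel 16 mm across, tapering to 11 mm at z = -58 mm, then black nose 8 mm across, tip at z = -70 mm.
- pen_nose (a joint): How far the pen's sprung nose is pressed in, in m: 0 when free, 0.006 at its stop. It begins to move at about 0.9 N and takes about 0.45 N more per mm; 2 mm or more takes a reading.
- pen_tip (a point): The tip of the pen's nose, on the pen's axis; it goes in with the nose.
- stand: Grey pen stand, fixed: block 50 x 50 x 80 mm high on a 90 x 90 x 6 mm foot. Origin under its centre on the bench, z up. A 21 mm square well, sides along its x and y, goes down its middle, 76 mm deep; the pen hangs in it by the collar, which lies flat on the block's top (pen origin 80 mm above the stand's).
- tile: White reference tile in a black holder, fixed: 70 x 70 x 12 mm high, origin under its centre on the bench.
- tile_mark (a point): Centre of the ring (10 mm across inside) on the white tile, at its top face, 12 mm above the bench.
- blank: The blank: a closed flat dish like the samples (60 mm across, 15 mm high, loose, about 45 g) but with white filling and no ring on its lid. Origin under its centre, z up. It stands on the bench and is the bottom of the pile.
- dish_a: Sample dish, farthest left of the four places in the row in front of the robot (left is +y); may be absent. Closed flat round dish, 60 mm across, 15 mm high, loose, about 45 g, clear with a brown filling. Origin under its centre, z up.
- dish_a_mark (a point): Centre of the paper ring (16 mm across, 10 mm inside) on the lid of dish_a, 14 mm from the dish's centre along its x, on its top face (z = 15 mm).
- dish_b: Sample dish, second from the left of the four places in the row in front of the robot (left is +y); may be absent. Closed flat round dish, 60 mm across, 15 mm high, loose, about 45 g, clear with a brown filling. Origin under its centre, z up.
- dish_b_mark (a point): Centre of the paper ring (16 mm across, 10 mm inside) on the lid of dish_b, 14 mm from the dish's centre along its x, on its top face (z = 15 mm).
- dish_c: Sample dish, third from the left of the four places in the row in front of the robot (left is +y); may be absent. Closed flat round dish, 60 mm across, 15 mm high, loose, about 45 g, clear with a brown filling. Origin under its centre, z up.
- dish_c_mark (a point): Centre of the paper ring (16 mm across, 10 mm inside) on the lid of dish_c, 14 mm from the dish's centre along its x, on its top face (z = 15 mm).
- dish_d: Sample dish, farthest right of the four places in the row in front of the robot (left is +y); may be absent. Closed flat round dish, 60 mm across, 15 mm high, loose, about 45 g, clear with a brown filling. Origin under its centre, z up.
- dish_d_mark (a point): Centre of the paper ring (16 mm across, 10 mm inside) on the lid of dish_d, 14 mm from the dish's centre along its x, on its top face (z = 15 mm).
- cap: Bystander: loose blue bottle cap, 38 mm across, 24 mm high, origin under its centre.
- small_dish: Bystander: loose small dish without ring, 35 mm across, 10 mm high, origin under its centre.
- vial: Bystander: loose glass vial, 27 mm across, 58 mm high, origin under its centre.
There are look-alikes about, which are no part of the job. What is shaped like the tile but pink is not meant. What is shaped like the dish_b but red is not meant.

How it is judged:
By the outcome, as a careful person would: the job done as asked, in the order asked, and still so for the second after the job is handed in, with the robot touching nothing.
Of dish_a, dish_b, dish_c, dish_d only 3 to 4 are there at a start; the rules pass over those that are not, and their reading is None.
At some moment in a run one of dish_a, dish_b, dish_c, dish_d may be knocked a few centimetres aside while the robot is not near it.
It also fails if it takes over 210 s, if anything falls off the work surface, if the arm or the gripper's body presses on something with over 40 N, if the wrist force passes 120 N, or if a joint passes its speed limit or range.

## Robot

A 6-joint arm with a two-finger parallel gripper is mounted at the origin on the work surface. World frame = base frame: x ahead of the robot, y to its left, z up, the work surface at z = 0. Lengths are in m, angles in rad, forces in N, time in s.
With the tool pointing down it reaches from about 0.35 to 0.975 m from the base axis. Payload 7.1 kg.
Tool frame: the origin (TCP) lies between the finger pads; the fingertips stand 25 mm ahead of it and the grasp point (between the pads) lies 6 mm ahead of it; z points along the fingers, y is the line along which they close (so a half turn about z gives the same grasp; the last joint's range is limited). The gripper opens to 88 mm and grips with 3 to 60 N. Pads are 20 mm wide; open, the fingers measure 115 mm over their backs; the gripper's body (75 mm by 178 mm) begins 61 mm behind the grasp point.
Start: joints at [-1.198, 0.423, 1.63, -0, 1.089, -0.019], TCP at [0.239, -0.578, 0.248] pointing down, gripper open.
Joint ranges: [-3, 3], [-0.9, 2.11], [0.09, 2.58], [-1.31, 4.45], [0.11, 2.69], [-2.54, 2.54]. Speed limits (rad/s): [2.39, 2.39, 3.01, 3.14, 3.14, 3.14].

## Interface

Orientations are given as [roll, pitch, yaw] about the fixed x, y, z axes, in that order (R = Rz(yaw) Ry(pitch) Rx(roll)).
In Python, from station import readout, read_camera, ticket gives the robot as it stands.
- The arm moves only by the shell command python3 -m creep 'ROWS' [FORCE]. ROWS is JSON, a list of rows, each a list of 3 entries, a list of its own where there are three numbers: the opening, from 0 (shut) to 1 (fully open), then the shift along the tool's x, y, z scaled (see below), then the turn, a rotation vector about the tool's x, y, z scaled (see below). A call has 1 to 8 rows; each row shifts and turns the commanded pose from where the row before left it, along the tool's axes as they then stand; what a row does not reach is not made up. The controller multiplies each number of a shift by 500 mm and each number of a turn by 180 degrees. A row lasts 1/10 s, in which the tool goes at most 50 mm and 8.59 degrees, less where a joint would pass 70% of its speed; a pose out of reach is approached as far as the arm can. A call with a number of a shift or a turn outside -1 to 1 is refused whole. A call with a gripper value outside its range is refused whole. The fingers move at their own pace and stop on an object; FORCE is the grip in N (left out, the last holds). Time passes only in rows, so rows that do not move let the fingers close. It gives the time, the measured TCP pose, the force, the opening and the grip force at its end, in the units of the state.
- readout.get_state(): the state, without advancing time (a new reading comes with each control period).
- read_camera(name): name is "side" or "top" or "wrist"; returns a dict with "img" (400x640x3 uint8, blue, green, red), "vertical_fov" (degrees; the focal length in pixels is half the picture's height over the tangent of half this angle, whatever the lens; pixels are square), "cx", "cy" (the principal point, pixels), "R" (3x3) and "t" (3): a world point X has camera coordinates R X + t. Camera axes: x right, y down, z forward; pixel columns grow to the right and rows downward; lengths in m; the calibration is good to about 2 mm. A picture is of the moment at which its call begins. There is no depth.
- ticket.finish_job(): hands the job in; it is judged then, once.
The state is a dict: "clock": time; "joints": joint angles; "qvel": joint speeds; "tau": joint torques, N m; "tool_pos": TCP position; "orientation": TCP orientation; "ft_force": force on the tool from outside, world axes, zero at the start; "ft_torque": the same for the moment, N m; "gripper_width": finger opening in m; "finger_force": force on a finger pad.
Only numpy, scipy, OpenCV 4.12 (cv2) and the standard library are available. Lean on these libraries where they do the work, as an engineer would, in place of code of your own. Each camera call takes 0.05 s, during which the arm holds its last target. There are 200 camera calls.

## Working session

There is one attempt and no reset: what is moved stays moved. The work goes in short steps, Python scripts to look and compute and a shell command to move; the robot and the scene stay as the last step left them, time stands still between calls to the robot, and variables do not carry over. Pictures are saved under pics/ and viewed, at most 14 in all, crops included, and the job is handed in when it is done.

```bash
ls; mkdir -p pics; python3 - <<'E'
from station import readout, read_camera
import cv2,numpy as np
for n in ["top","side","wrist"]:
    c=read_camera(n); cv2.imwrite(f"pics/{n}0.png",c["img"]); print(n,c["vertical_fov"],c["cx"],c["cy"],np.round(c["R"],3).tolist(),np.round(c["t"],3))
print({k:np.round(v,4) for k,v in readout.get_state().items()})
E
```

```text
pics
top 47.19805765769681 314.85503779819993 196.77402355987027 [[0.008, -1.0, -0.008], [-0.992, -0.007, -0.128], [0.128, 0.009, -0.992]] [0.077 0.549 0.954]
side 55.072846082740085 319.2750132285951 202.24550078118082 [[-0.959, -0.284, 0.006], [-0.2, 0.66, -0.724], [0.202, -0.695, -0.69]] [0.53  0.132 0.969]
wrist 68.37435931985914 321.89667313532925 198.1234522339937 [[0.381, -0.925, -0.001], [-0.894, -0.369, 0.253], [-0.234, -0.095, -0.967]] [-0.626 -0.03   0.39 ]
{'clock': np.float64(0.15), 'joints': array([-1.198 ,  0.4236,  1.6305, -0.    ,  1.0886, -0.019 ]), 'qvel': array([ 0.0003, -0.0031, -0.0034, -0.0001, -0.0003,  0.001 ]), 'tau': array([-5.00000e-04, -5.44986e+01, -2.73919e+01,  6.44000e-02,
        2.04000e-02, -1.00000e-04]), 'tool_pos': array([ 0.2385, -0.5773,  0.2471]), 'orientation': array([-3.1404,  0.    ,  0.3918]), 'ft_force': array([0.0772, 1.2188, 0.4917]), 'ft_torque': array([ 0.0595,  0.015 , -0.0002]), 'finger_force': np.float64(0.0), 'gripper_width': np.float64(0.0877)}
```

View pics/top0.png

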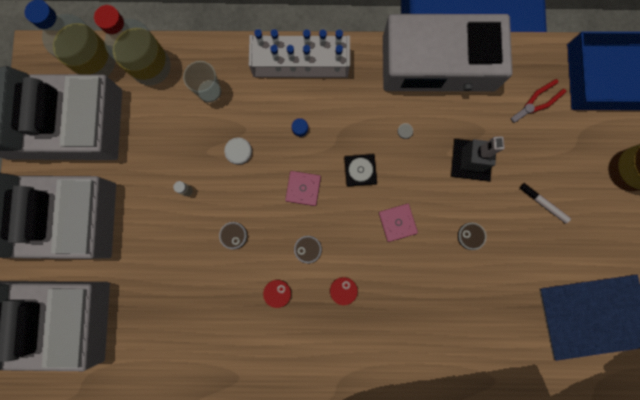

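View pics/side0.png

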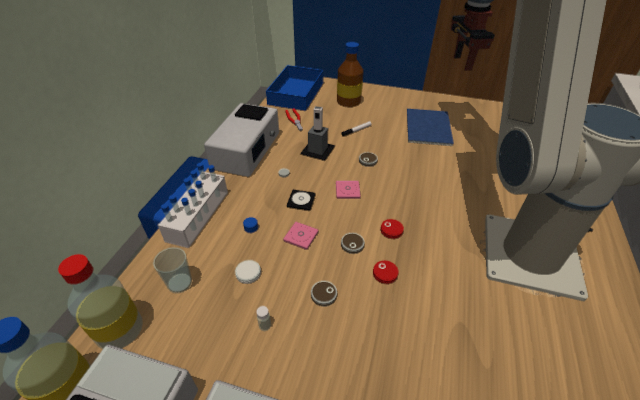

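The top view shows three brown ringed dishes at (233,235), (307,249) and (472,236). The blank is at (238,151), the white tile at (361,170), and the stand foot at (473,160) with the pen top at (498,144). The red dishes and pink tiles are the look-alikes. The side view agrees.

```bash
cat > h.py <<'E'
import numpy as np, cv2
from station import readout, read_camera
def foc(c): return c["img"].shape[0]/2/np.tan(np.radians(c["vertical_fov"]/2))
def cast(c,uv,z):
    uv=np.atleast_2d(np.asarray(uv,float)); R=np.array(c["R"]);t=np.array(c["t"]);f=foc(c)
    d=np.c_[(uv[:,0]-c["cx"])/f,(uv[:,1]-c["cy"])/f,np.ones(len(uv))]@R
    C=-R.T@t; s=(z-C[2])/d[:,2]; return C+s[:,None]*d
def proj(c,X):
    p=np.array(c["R"])@np.asarray(X,float)+np.array(c["t"]); f=foc(c)
    return np.array([f*p[0]/p[2]+c["cx"],f*p[1]/p[2]+c["cy"]])
def mask(c,kind):
    h=cv2.cvtColor(c["img"],cv2.COLOR_BGR2HSV);H,S,V=cv2.split(h)
    return {"white":(S<50)&(V>110),"black":(V<40),"dark":(V<75)}[kind].astype(np.uint8)*255
def circ(cnt): # ellipse centre of hull
    (x,y),ax,a=cv2.fitEllipse(cv2.convexHull(cnt)); return (x,y),ax
def tool(): 
    from scipy.spatial.transform import Rotation as Ro
    s=readout.get_state(); return np.array(s["tool_pos"]),Ro.from_euler("xyz",s["orientation"]).as_matrix(),s
def move(target): # shift for target TCP pos in tool axes, in row units (sum)
    p,R,_=tool(); return np.round(R.T@(np.asarray(target)-p)/0.5,4)
E
python3 - <<'E'
from h import *
c=read_camera("top")
for n,uv,z in [("A",(233,235),.015),("B",(307,249),.015),("D",(472,236),.015),("Aring",(236,241),.015),("Bring",(301,251),.015),("Dring",(467,234),.015),("tile",(361,170),.012),("blank",(238,151),.015),("pen",(498,144),.16),("cap",(300,128),.024),("vial",(181,187),.03)]:
    print(n,np.round(cast(c,uv,z),3)[0])
w=read_camera("wrist"); p,R,s=tool(); C=-np.array(w["R"]).T@w["t"]
print("cam in tool",R.T@(C-p)); print(np.round(np.array(w["R"])@R,3))
E
```

```text
A [0.466 0.259 0.015]
B [0.437 0.097 0.015]
D [ 0.468 -0.262  0.015]
Aring [0.453 0.252 0.015]
Bring [0.432 0.11  0.015]
Dring [ 0.472 -0.251  0.015]
tile [ 0.613 -0.021  0.012]
blank [0.654 0.254 0.015]
pen [ 0.637 -0.269  0.16 ]
cap [0.705 0.115 0.024]
vial [0.569 0.373 0.03 ]
cam in tool [ 0.06934025  0.00157166 -0.1370645 ]
[[-0.001  1.     0.   ]
 [-0.967 -0.001 -0.253]
 [-0.253 -0.001  0.967]]
```

View pics/wrist0.png

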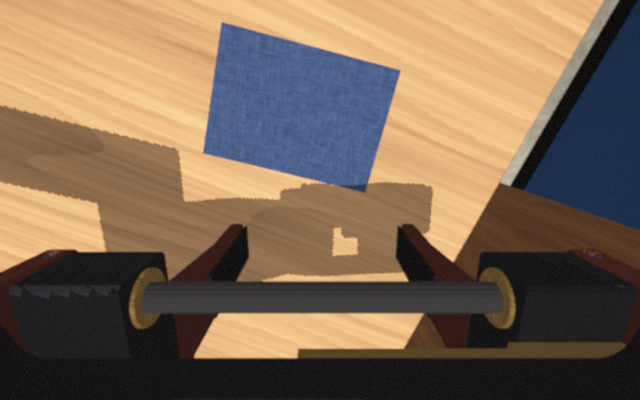

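The wrist view shows the blue mat and the fingers, and up in the image is tool +x. I'll square the tool to yaw 0, then go above the stand.

```bash
python3 -m creep '[[1,[0,0,-0.02],[0,0,0.0416]],[1,[0,0,-0.02],[0,0,0.0416]],[1,[0,0,-0.02],[0,0,0.0415]],[1,[0,0,-0.02],[0,0,0]]]'
python3 -m creep '[[1,[0.06,-0.06,-0.01],[0,0,0]],[1,[0.06,-0.06,-0.01],[0,0,0]],[1,[0.06,-0.06,-0.01],[0,0,0]],[1,[0.06,-0.06,-0.01],[0,0,0]],[1,[0.06,-0.06,-0.01],[0,0,0]],[1,[0.06,-0.06,-0.01],[0,0,0]],[1,[0.06,-0.06,-0.01],[0,0,0]],[1,[0.06,-0.06,0],[0,0,0]]]'
python3 -m creep '[[1,[0.06,-0.045,0],[0,0,0]],[1,[0.06,-0.045,0],[0,0,0]],[1,[0.05,-0.04,0],[0,0,0]],[1,[0.04,0,0],[0,0,0]],[1,[0,0,0],[0,0,0]],[1,[0,0,0],[0,0,0]]]'
python3 - <<'E'
from h import *
w=read_camera("wrist"); cv2.imwrite("pics/w1.png",w["img"]); p,R,s=tool(); print(p,s["orientation"], move([.587,-.269,.32]))
np.set_printoptions(precision=3,suppress=True)
print(proj(w,[.637,-.269,.16]))
E
```

```text
clock: 0.65
tool_pos: [0.2386, -0.5775, 0.288]
orientation: [-3.141, 0.0, -0.001]
ft_force: [0.7, -0.7, -0.7]
gripper_width: 0.0878
finger_force: 0.0
clock: 1.45
tool_pos: [0.48, -0.3364, 0.3237]
orientation: [3.141, -0.001, 0.004]
ft_force: [0.2, 0.3, -0.7]
gripper_width: 0.0878
finger_force: 0.0
clock: 2.05
tool_pos: [0.5833, -0.2725, 0.3223]
orientation: [-3.141, 0.001, 0.003]
ft_force: [0.0, 0.1, -0.6]
gripper_width: 0.0875
finger_force: 0.0
[ 0.58277951 -0.2727749   0.32240801] [-3.14131095e+00  1.03908773e-03  1.33990470e-03] [ 0.0085 -0.0075  0.0048]
[317.301 137.739]
```

View pics/w1.png

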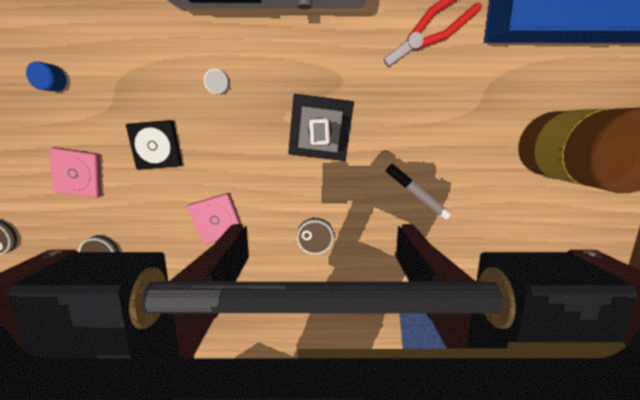

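The wrist view shows the pen top at (319,132) on the stand block, with foot corners at about (295,94), (352,101), (347,161) and (290,155). The tile is at (152,145) and the right-hand dish at (315,236), with its ring at (307,236). I'll measure these precisely.

```bash
cat >> h.py <<'E'
def rect(c,m,roi,z):
    """rect of largest blob of mask in roi (u0,v0,u1,v1), on plane z: centre, sizes mm, yaw of long side deg"""
    k=np.zeros_like(m); u0,v0,u1,v1=map(int,roi); k[v0:v1,u0:u1]=m[v0:v1,u0:u1]
    cs,_=cv2.findContours(k,cv2.RETR_EXTERNAL,cv2.CHAIN_APPROX_NONE); b=max(cs,key=cv2.contourArea)
    P=cast(c,b[:,0,:],z)[:,:2].astype(np.float32)*1000
    (x,y),(w,h),a=cv2.minAreaRect(P); 
    if w<h: w,h,a=h,w,a+90
    return np.round([x,y,w,h,(a+90)%180-90],1)
E
python3 - <<'E'
from h import *
w=read_camera("wrist")
H,S,V=cv2.split(cv2.cvtColor(w["img"],cv2.COLOR_BGR2HSV))
print(V[132,286:356]); print(S[132,286:356])
for t in (140,170): print("pen",rect(w,((V>t)&(S<60)).astype(np.uint8)*255,(295,105,345,160),.16))
print("foot",rect(w,((V<75)&(S<90)).astype(np.uint8)*255,(275,85,365,170),.006))
print("foot+blk",rect(w,((S<70)).astype(np.uint8)*255,(275,85,365,170),.006))
print("tile",rect(w,((V<75)&(S<90)).astype(np.uint8)*255,(115,110,195,180),.012))
E
```

```text
[200 200 194 147  80  41  44  44  44  43  44  45  65 110 132 137 136 136
 134 135 134 119 120 183 230 234 205 152 134 132 133 136 135 137 137 134
 135 133 157 213 234 221 168  88  43  58  79  75  76  77  79  73  75  53
  33  27  25  26  25  20  30  30  63 126 177 192 194 195 194 192]
[120 119 120 120  99  31  12  35  35  12  12  28  16  21  17  15  15  15
  11  13  11  15  26  38  29  13  20  18  11  15  13  17  17  19  13  15
  19  15  15  18  17  33  35  35  36  22  16  17  13  13  26  10  14  10
  23  38  31  20  10  26  60  51  89 117 118 118 117 116 120 120]
pen [ 642.8 -270.4   26.9   19.8    2.6]
pen [ 642.9 -270.3   25.    18.8    4. ]
foot [ 643.1 -270.5   86.8   86.5   -7. ]
foot+blk [ 643.2 -270.6   86.    85.8   83.1]
tile [618.1 -22.2  69.6  65.8 -85.2]
```

Pen and stand centre agree at (0.643, -0.2705), and the pen yaw is about 3°. I'll approach, then descend to TCP z = 0.126.

```bash
python3 -m creep '[[1,[0.06,-0.002,0],[0,0,-0.017]],[1,[0.06,-0.002,0],[0,0,0]],[1,[0,0,0.06],[0,0,0]],[1,[0,0,0.06],[0,0,0]],[1,[0,0,0.05],[0,0,0]],[1,[0,0,0],[0,0,0]],[1,[0,0,0],[0,0,0]]]'
python3 - <<'E'
from h import *
print(move([.643,-.2705,.126]),tool()[2]["orientation"])
w=read_camera("wrist")
H,S,V=cv2.split(cv2.cvtColor(w["img"],cv2.COLOR_BGR2HSV))
u,v=proj(w,[.643,-.2705,.16]); print(u,v)
print("pen",rect(w,((V>150)&(S<60)).astype(np.uint8)*255,(u-50,v-60,u+50,v+50),.16))
cv2.imwrite("pics/w2.png",w["img"])
E
```

```text
clock: 2.85
tool_pos: [0.643, -0.2696, 0.2382]
orientation: [-3.141, 0.0, 0.053]
ft_force: [0.3, -0.1, 0.8]
gripper_width: 0.0877
finger_force: 0.0
[-1.000e-04  1.800e-03  2.244e-01] [-3.14144560e+00  3.22525766e-04  5.29089435e-02]
321.3693947989831 215.25817928967697
pen [ 651.1 -272.5   17.8    8.8   59.6]
```

```bash
python3 -m creep '[[1,[0,0.002,0.05],[0,0,0]],[1,[0,0,0.05],[0,0,0]],[1,[0,0,0.05],[0,0,0]],[1,[0,0,0.05],[0,0,0]],[1,[0,0,0.024],[0,0,0]],[1,[0,0,0],[0,0,0]],[1,[0,0,0],[0,0,0]]]'
python3 -m creep '[[0.15,[0,0,0],[0,0,0]],[0.15,[0,0,0],[0,0,0]],[0.15,[0,0,0],[0,0,0]],[0.15,[0,0,0],[0,0,0]],[0.15,[0,0,0],[0,0,0]],[0.15,[0,0,0],[0,0,0]],[0.15,[0,0,0],[0,0,0]],[0.15,[0,0,0],[0,0,0]]]' 30
python3 -m creep '[[0.15,[0,0,0],[0,0,0]],[0.15,[0,0,0],[0,0,0]],[0.15,[0,0,0],[0,0,0]],[0.15,[0,0,0],[0,0,0]]]'; python3 -c "
from h import *
print(tool())"
```

```text
clock: 3.6
tool_pos: [0.6445, -0.2705, 0.1274]
orientation: [3.141, -0.002, 0.053]
ft_force: [-0.1, -0.5, 0.1]
gripper_width: 0.0878
finger_force: 0.0
clock: 4.4
tool_pos: [0.6436, -0.27, 0.1256]
orientation: [-3.142, 0.0, 0.053]
ft_force: [0.2, 0.4, 1.1]
gripper_width: 0.0271
finger_force: 0.0
clock: 4.8
tool_pos: [0.6436, -0.27, 0.1256]
orientation: [-3.142, 0.0, 0.053]
ft_force: [1.1, -1.1, -0.5]
gripper_width: 0.0202
finger_force: 30.0
(array([ 0.64355965, -0.26995591,  0.12559192]), array([[ 9.98571647e-01,  5.34288448e-02, -1.58165391e-04],
       [ 5.34288578e-02, -9.98571655e-01,  7.91660350e-05],
       [-1.53709727e-04, -8.75035541e-05, -9.99999984e-01]]), {'clock': 4.8, 'joints': array([-4.14235859e-01,  6.66527879e-01,  1.52405681e+00,  1.08222379e-05,
        9.51184620e-01,  1.10309988e+00]), 'qvel': array([ 2.99302301e-04,  1.62737736e-03, -1.09780499e-03, -4.35657917e-04,
       -2.82187927e-04, -7.32220007e-05]), 'tau': array([-8.72503524e-02, -6.55899525e+01, -2.46139401e+01,  8.63494934e-03,
       -4.26836056e-02,  4.03753029e-04]), 'tool_pos': array([ 0.64355965, -0.26995591,  0.12559192]), 'orientation': array([-3.14150515e+00,  1.53709727e-04,  5.34543112e-02]), 'ft_force': array([ 1.11973762, -1.05205626, -0.50534404]), 'ft_torque': array([ 0.03255089, -0.00247825, -0.02540345]), 'finger_force': 29.999482333660126, 'gripper_width': 0.02020945136935104})
```

```bash
python3 -m creep '[[0.15,[0,0,-0.02],[0,0,0]],[0.15,[0,0,-0.04],[0,0,0]],[0.15,[0,0,-0.05],[0,0,0]],[0.15,[0,0,-0.05],[0,0,0]],[0.15,[0,0,-0.05],[0,0,0]],[0.15,[0,0,0],[0,0,0]]]'
python3 -m creep '[[0.15,[-0.004,-0.083,0],[0,0,0]],[0.15,[-0.004,-0.083,0],[0,0,0]],[0.15,[-0.004,-0.083,0],[0,0,0]],[0.15,[-0.004,-0.083,0],[0,0,0]],[0.15,[-0.004,-0.083,0],[0,0,0]],[0.15,[-0.004,-0.083,0],[0,0,0]],[0.15,[0,0,0],[0,0,0]],[0.15,[0,0,0],[0,0,0]]]'
python3 - <<'E'
from h import *
p,R,s=tool(); w=read_camera("wrist"); cv2.imwrite("pics/w3.png",cv2.resize(w["img"],None,fx=1,fy=1)); print(p,s["orientation"],s["gripper_width"])
tip=p-[0,0,.1156]; print("tip px",proj(w,tip),"below",proj(w,[p[0],p[1],.012]),"mark",proj(w,[.618,-.022,.012]))
E
```

```text
clock: 5.4
tool_pos: [0.6457, -0.2709, 0.2355]
orientation: [3.138, -0.007, 0.053]
ft_force: [0.5, -0.1, -1.0]
gripper_width: 0.02
finger_force: 30.0
clock: 6.2
tool_pos: [0.6179, -0.0213, 0.2301]
orientation: [3.141, 0.001, 0.056]
ft_force: [0.2, 0.8, -1.6]
gripper_width: 0.0201
finger_force: 30.0
[ 0.61793483 -0.02128024  0.23007507] [3.14132582e+00 9.08163564e-04 5.56642685e-02] 0.0200643864148246
tip px [320.4589073  202.12553402] below [320.85026925 179.82651899] mark [321.43884942 179.80599452]
```

View pics/w3.png

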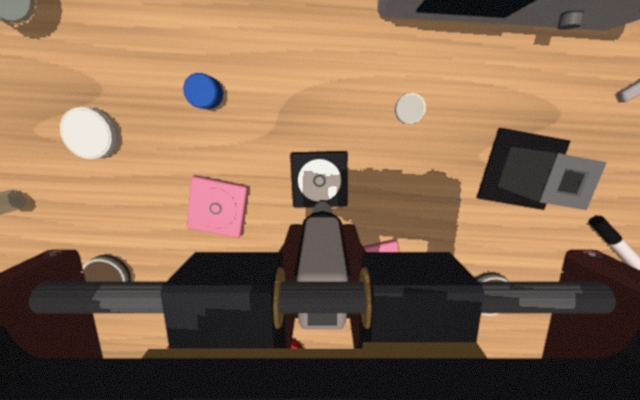

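The ring is at (319,181) and the pen tip at (320,203), both within 2 px of prediction. I'll refine the mark from the white disc and ring, and measure the other targets too.

```bash
cat >> h.py <<'E'
def ring(c,X,r=14,save=None):
    """sub-pixel ring centre near projection of X (upsampled local contrast), world point on plane of X"""
    u,v=proj(c,X); u0,v0=int(round(u))-r,int(round(v))-r
    g=cv2.cvtColor(c["img"],cv2.COLOR_BGR2GRAY)[v0:v0+2*r+1,u0:u0+2*r+1]
    G=cv2.resize(g,None,fx=8,fy=8,interpolation=cv2.INTER_CUBIC)
    if save: cv2.imwrite(save,cv2.resize(G,(464,464)))
    return G,(u0,v0)
E
python3 - <<'E'
from h import *
w=read_camera("wrist"); 
G,(u0,v0)=ring(w,[.618,-.022,.012],r=9)
print(cv2.resize(G,None,fx=.125,fy=.125,interpolation=cv2.INTER_AREA))
print(u0,v0)
H,S,V=cv2.split(cv2.cvtColor(w["img"],cv2.COLOR_BGR2HSV))
m=((V>130)&(S<60)).astype(np.uint8)*255
k=np.zeros_like(m);k[150:203,290:350]=m[150:203,290:350]
cs,_=cv2.findContours(k,cv2.RETR_EXTERNAL,cv2.CHAIN_APPROX_NONE);b=max(cs,key=cv2.contourArea)
e=cv2.fitEllipse(cv2.convexHull(b));print(e,cast(w,e[0],.012))
k[:]=0; k[145:203,285:355]=((S<60)&(V<100)).astype(np.uint8)[145:203,285:355]*255
cs,_=cv2.findContours(k,cv2.RETR_EXTERNAL,cv2.CHAIN_APPROX_NONE)
print(rect(w,k,(285,145,355,203),.012))
E
```

```text
[[223 233 239 242 241 231 221 220 219 224 235 240 241 241 241 241 240 241
  242]
 [184 210 231 241 237 214 187 177 178 191 222 237 239 240 242 241 240 240
  241]
 [162 178 205 220 214 189 162 154 155 168 201 219 225 235 241 240 234 234
  237]
 [159 162 166 165 156 142 133 131 136 145 163 177 191 222 238 235 220 212
  218]
 [157 153 135 118 105  97  97  98 101 115 134 150 167 200 219 216 193 175
  174]
 [154 136 109  94  95  99 104 102  94  95 109 132 152 170 178 177 169 160
  159]
 [142 115  92  98 116 133 138 133 119 104  95 108 140 157 159 160 161 159
  160]
 [128 101  95 120 147 157 158 156 149 132 106  97 125 152 159 160 160 162
  162]
 [117  95 108 138 158 164 162 161 159 152 124  98 112 143 161 161 161 163
  161]
 [115  96 118 146 159 162 162 159 161 158 128  97 103 137 158 163 162 161
  161]
 [115  97 118 145 159 163 161 162 161 156 128 100 106 139 158 162 161 162
  160]
 [119  95 107 139 158 163 161 162 160 151 122  97 113 142 159 162 160 160
  160]
 [129 102  97 122 146 156 159 157 149 129 105 100 129 152 161 163 162 159
  160]
 [143 120 101 101 119 135 141 138 123 104  94 112 144 158 160 161 162 161
  161]
 [156 144 119 100  98 104 109 108  97  94 110 135 156 160 163 163 160 167
  171]
 [163 157 143 126 115 105 103 105 105 118 137 153 161 162 162 162 169 190
  206]
 [162 160 158 153 143 135 130 133 138 147 156 162 162 162 163 163 177 215
  234]
 [161 162 161 160 160 158 156 158 159 160 162 164 163 161 161 161 179 221
  241]
 [161 162 163 161 163 164 164 162 164 163 164 162 162 162 161 163 178 221
  240]]
312 171
((317.986572265625, 179.74240112304688), (41.88242721557617, 42.952327728271484), 88.20304107666016) [[ 0.61811768 -0.01875306  0.012     ]]
[620.4 -18.8  65.8  62.6 -85.8]
```

```bash
python3 -m creep '[[0.15,[0,-0.005,0.04],[0,0,0]],[0.15,[0,0,0.05],[0,0,0]],[0.15,[0,0,0.05],[0,0,0]],[0.15,[0,0,0.035],[0,0,0]],[0.15,[0,0,0.01],[0,0,0]],[0.15,[0,0,0],[0,0,0]],[0.15,[0,0,0],[0,0,0]]]'
python3 - <<'E'
from h import *
p,R,s=tool(); w=read_camera("wrist"); print(p,s["orientation"],s["ft_force"])
tip=p-[0,0,.1156]; print("tip px",proj(w,tip),"below",proj(w,[p[0],p[1],.012]))
cv2.imwrite("pics/w4.png",cv2.resize(w["img"][150:250,260:380],None,fx=5,fy=5,interpolation=cv2.INTER_CUBIC))
E
```

```text
clock: 7.0
tool_pos: [0.6188, -0.0202, 0.1389]
orientation: [3.141, -0.001, 0.052]
ft_force: [0.1, 0.1, -1.2]
gripper_width: 0.0198
finger_force: 30.0
[ 0.61884745 -0.02023913  0.13894553] [ 3.14143891e+00 -1.18279941e-03  5.24710968e-02] [ 0.0730254   0.08354444 -1.22997974]
tip px [320.44920191 202.42436831] below [320.50781035 199.17374367]
```

View pics/w4.png

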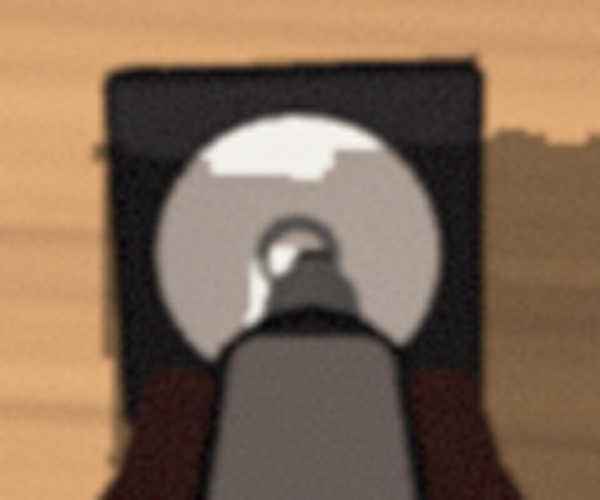

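The crop shows the ring centre at about (319.8,200) and the nose's far end at about u=323, so the tip needs to go 2–3 mm left. I'll check the nose edges numerically.

```bash
python3 -m creep '[[0.15,[0,-0.005,0.01],[0,0,0]],[0.15,[0,0,0],[0,0,0]],[0.15,[0,0,0],[0,0,0]],[0.15,[0,0,0],[0,0,0]]]'
python3 - <<'E'
from h import *
p,R,s=tool(); w=read_camera("wrist"); print(p,s["ft_force"])
g=cv2.cvtColor(w["img"],cv2.COLOR_BGR2GRAY); print("   ",np.arange(308,338))
for v in range(190,218): print(v,g[v,308:338])
E
```

```text
clock: 7.45
tool_pos: [0.6182, -0.0169, 0.1334]
orientation: [3.142, -0.0, 0.054]
ft_force: [-0.3, 0.2, -1.9]
gripper_width: 0.02
finger_force: 30.0
[ 0.6181786  -0.01688081  0.13342578] [-0.27838135  0.24289855 -1.90853932]
    [308 309 310 311 312 313 314 315 316 317 318 319 320 321 322 323 324 325
 326 327 328 329 330 331 332 333 334 335 336 337]
190 [156 158 160 160 158 158 158 161 162 161 158 158 158 160 160 158 158 160
 162 160 162 160 160 158 161 160 158 161 158 163]
191 [159 156 158 159 158 161 158 160 159 159 161 158 160 159 163 163 159 161
 161 158 160 162 160 162 162 161 158 159 157 158]
192 [160 159 157 159 159 158 159 159 160 159 162 160 159 158 155 158 159 159
 158 159 159 161 161 156 159 159 162 160 160 161]
193 [162 160 160 158 157 158 158 161 160 159 158 150 143 139 134 132 132 137
 145 150 160 163 159 157 160 162 162 159 159 163]
194 [157 159 158 161 159 158 158 159 159 152 143 125 112 105  97  93  95 102
 114 135 147 155 160 161 161 159 159 161 159 159]
195 [160 159 158 160 161 160 157 162 150 135 117  95  82  85  82  79  80  81
  85 102 125 142 154 159 158 159 163
[... 2077 characters left out ...]
3  43  35  31  28  21  17  10  16  12  22  22
  25  32  42  44  55  79 122 150 161 162 161 162]
213 [172 214 221 176 110  47  27  22  14   9  19  15  13  24  12  19  16   8
  15  12   9  20  26  46  87 123 148 161 161 160]
214 [164 180 166 108  49  21  14  12  10  22  19  19  23  26  27  24  26  21
  22  16  11  13   8  18  44  78 114 145 160 162]
215 [130 115  85  43  20  14   9  22  23  25  21  22  27  28  25  23  27  25
  21  23  18  26  13  14  17  32  68 108 139 151]
216 [ 76  45  32  34  35  33  34  35  36  36  39  35  34  33  36  37  39  39
  37  36  35  35  31  36  34  26  33  58  93 125]
217 [35 40 55 61 64 66 64 65 68 70 68 67 67 63 66 64 64 65 66 66 64 69 65 64
 67 57 46 38 46 79]
```

```bash
python3 -m creep '[[0.15,[0,0.002,0.006],[0,0,0]],[0.15,[0,0,0.006],[0,0,0]],[0.15,[0,0,0.0056],[0,0,0]],[0.15,[0,0,0],[0,0,0]],[0.15,[0,0,0],[0,0,0]],[0.15,[0,0,0],[0,0,0]]]'
python3 - <<'E'
from h import *
for i in range(4): w=read_camera("wrist"); p,R,s=tool(); print(np.round(p,4),s["ft_force"].__repr__())
E
```

```text
clock: 8.1
tool_pos: [0.6182, -0.0181, 0.1245]
orientation: [3.141, -0.0, 0.053]
ft_force: [-0.1, -0.2, 0.8]
gripper_width: 0.0202
finger_force: 30.0
[ 0.6182 -0.0181  0.1245] array([ 0.53574551, -0.60424541,  0.99272094])
[ 0.6182 -0.018   0.1245] array([-0.07447734, -1.59382256,  1.27514395])
[ 0.6182 -0.018   0.1245] array([ 0.155727  , -0.18676643,  1.81409423])
[ 0.6182 -0.0181  0.1245] array([ 0.56811256, -0.79324709,  1.83529742])
```

```bash
python3 -m creep '[[0.15,[0,0,0],[0,0,0]],[0.15,[0,0,0],[0,0,0]],[0.15,[0,0,0],[0,0,0]],[0.15,[0,0,0],[0,0,0]],[0.15,[0,0,0],[0,0,0]],[0.15,[0,0,0],[0,0,0]],[0.15,[0,0,0],[0,0,0]],[0.15,[0,0,0],[0,0,0]]]'
python3 -m creep '[[0.15,[0,0,-0.03],[0,0,0]],[0.15,[0,0,-0.06],[0,0,0]],[0.15,[0,0,-0.06],[0,0,0]]]'
python3 -m creep '[[0.15,[-0.043,-0.08,0],[0,0,0]],[0.15,[-0.043,-0.08,0],[0,0,0]],[0.15,[-0.043,-0.08,0],[0,0,0]],[0.15,[-0.043,-0.08,0],[0,0,0]],[0.15,[-0.043,-0.08,0],[0,0,0]],[0.15,[-0.043,-0.08,0],[0,0,0]],[0.15,[-0.043,-0.08,0],[0,0,0]],[0.15,[0,0,0],[0,0,0]]]'
python3 -m creep '[[0.15,[0,0,0],[0,0,0]],[0.15,[0,0,0],[0,0,0]]]'
python3 - <<'E'
from h import *
p,R,s=tool(); w=read_camera("wrist"); print(p,s["orientation"]); cv2.imwrite("pics/w5.png",w["img"])
print("tip px",proj(w,p-[0,0,.1156]),"below",proj(w,[p[0],p[1],.015]))
c=read_camera("top"); cv2.imwrite("pics/top1.png",c["img"])
E
```

```text
clock: 9.1
tool_pos: [0.6182, -0.018, 0.1244]
orientation: [3.142, -0.0, 0.053]
ft_force: [0.1, -1.1, 1.3]
gripper_width: 0.0199
finger_force: 30.0
clock: 9.4
tool_pos: [0.6173, -0.0177, 0.2002]
orientation: [-3.141, 0.002, 0.053]
ft_force: [0.2, 0.3, -0.5]
gripper_width: 0.0201
finger_force: 30.0
clock: 10.2
tool_pos: [0.45, 0.2571, 0.2001]
orientation: [-3.141, 0.001, 0.058]
ft_force: [0.1, 0.2, -1.4]
gripper_width: 0.02
finger_force: 30.0
clock: 10.4
tool_pos: [0.4532, 0.2531, 0.1998]
orientation: [-3.142, -0.0, 0.053]
ft_force: [-0.6, -0.6, -1.6]
gripper_width: 0.0199
finger_force: 30.0
[0.45321202 0.25306078 0.19977772] [-3.14158769e+00 -2.56098679e-04  5.30717414e-02]
tip px [320.47315171 202.28604467] below [320.77484409 185.80154704]
```

View pics/w5.png

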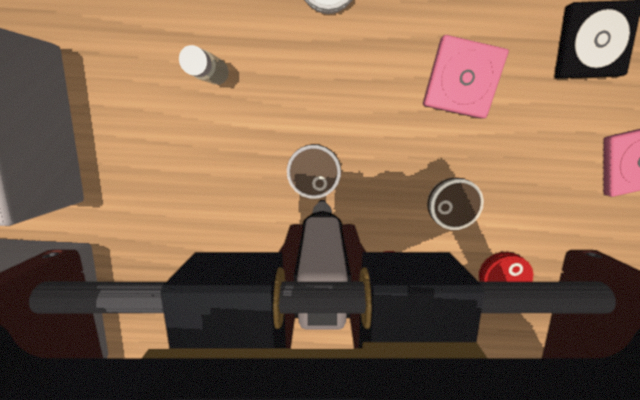

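The ring on the left dish is at (319.5,184), about 3 mm from the point under the tip. I'll write a ring detector with the lateral camera bias removed.

```bash
cat >> h.py <<'E'
def dring(c,X,r=22,bias=0.0013):
    """paper ring near X: bright blob ~16 mm; bias = camera's offset along its x (m)"""
    u,v=proj(c,X); u0,v0=int(u)-r,int(v)-r
    g=cv2.cvtColor(c["img"],cv2.COLOR_BGR2GRAY)[v0:v0+2*r+1,u0:u0+2*r+1]
    G=cv2.resize(g,None,fx=8,fy=8,interpolation=cv2.INTER_CUBIC); out=[]
    for th in range(70,200,10):
        cs,_=cv2.findContours((G>th).astype(np.uint8),cv2.RETR_LIST,cv2.CHAIN_APPROX_NONE)
        for k in cs:
            if len(k)<30: continue
            (x,y),ax,a=cv2.fitEllipse(k); uv=np.array([u0+(x+.5)/8-.5,v0+(y+.5)/8-.5])
            R=np.array(c["R"]);d=(R@X+c["t"])[2]; D=np.mean(ax)/8*d/foc(c)
            if .008<D<.018 and min(ax)>.8*max(ax) and cv2.contourArea(k)>.85*np.pi/4*ax[0]*ax[1]:
                out.append((*(cast(c,uv-[bias*foc(c)/d,0],X[2])[0,:2]*1000),D*1000,*uv))
    out=np.array(out); 
    return np.round(np.median(out,0),1) if len(out) else None, np.round(out.std(0),1) if len(out) else None, len(out)
E
python3 - <<'E'
from h import *
w=read_camera("wrist"); p,R,s=tool()
d=dring(w,np.array([p[0],p[1],.015])); print(d)
d=dring(w,cast(w,[445,207],.015)[0]); print("b",d)
if d[0] is not None: print()
c=read_camera("top"); 
for n,X in [("a",(.455,.256,.015)),("b",(.432,.11,.015)),("d",(.472,-.251,.015))]: print(n,dring(c,np.array(X),r=7,bias=0))
E
```

```text
(array([456.1, 256.3,  10.5, 318.7, 183.4]), array([0.1, 0. , 2.8, 0. , 0.1]), 9)
b (array([435.9, 112. ,  14. , 444.4, 207. ]), array([0.1, 0.1, 3.3, 0. , 0.1]), 13)

a (None, None, 0)
b (None, None, 0)
d (array([ 472.5, -249.2,   15.4,  466.2,  233.7]), array([0. , 0.1, 3.3, 0. , 0. ]), 3)
```

```bash
python3 -m creep '[[0.15,[0.006,-0.006,0.04],[0,0,0]],[0.15,[0,0,0.05],[0,0,0]],[0.15,[0,0,0.025],[0,0,0]],[0.15,[0,0,0.011],[0,0,0]],[0.15,[0,0,0],[0,0,0]],[0.15,[0,0,0],[0,0,0]],[0.15,[0,0,0],[0,0,0]]]'
python3 - <<'E'
from h import *
p,R,s=tool(); w=read_camera("wrist"); print(p,s["ft_force"])
print(proj(w,[p[0],p[1],.015]),dring(w,np.array([p[0],p[1],.015])))
g=cv2.cvtColor(w["img"],cv2.COLOR_BGR2GRAY); print("   ",np.arange(308,336))
for v in range(190,214): print(v,g[v,308:336])
E
```

```text
clock: 11.3
tool_pos: [0.4563, 0.257, 0.1373]
orientation: [-3.141, -0.001, 0.053]
ft_force: [0.1, 0.1, -0.5]
gripper_width: 0.0201
finger_force: 30.0
[0.45630622 0.256979   0.13725989] [ 0.06606457  0.07794968 -0.54778717]
[320.58786389 200.46033643] (None, None, 0)
    [308 309 310 311 312 313 314 315 316 317 318 319 320 321 322 323 324 325
 326 327 328 329 330 331 332 333 334 335]
190 [61 64 61 62 61 65 62 62 64 63 65 62 60 62 63 60 63 62 59 62 62 62 63 60
 65 64 62 65]
191 [60 62 60 64 63 60 61 64 63 59 63 66 70 66 72 73 69 67 66 63 63 62 60 63
 62 61 65 62]
192 [ 63  61  60  63  59  64  63  64  62  61  68  79  87  93 100 101 101  92
  82  72  62  64  64  63  64  59  65  62]
193 [ 63  57  65  63  61  60  62  62  64  70  90 109 121 128 130 131 133 124
 115 100  82  68  62  62  60  62  60  63]
194 [ 64  63  60  58  63  62  59  65  80 104 118 140 144 145 143 141 143 143
 141 131 113  85  72  62  63  60  61  62]
195 [ 64  62  62  61  65  61  65  80 110 131 146 147 148 141 131 127 130 140
 145 144 136 115  88  69  65  62  62  61]
196 [ 60  59  64  57  62  64  70  98 132 146 148 143 12
[... 1386 characters left out ...]
102  98  97  87  74  76  78  77  79  77  77  78  79  78  76  76
  73  76  76  75  70  67  64  73 105 146]
209 [ 85 101 100 100  95  85  77  75  76  78  78  78  76  77  77  72  77  78
  77  73  79  75  73  71  82 110 148 182]
210 [ 87  98 104  98  92  80  74  74  73  75  73  68  66  63  64  66  64  70
  71  76  76  73  72  90 125 159 185 197]
211 [ 87  98 100  96  89  77  71  65  63  61  53  47  47  35  30  32  42  49
  55  61  66  64  73  99 159 193 199 190]
212 [ 87  99  99  90  75  59  50  42  37  32  26  21  19  15  15  20  16  22
  25  28  35  44  51  88 153 190 191 161]
213 [ 98 100  89  70  48  29  24  16  17   5  14  10  12  21  17  15   9  10
  10  13  17  18  26  57 113 146 148 126]
```

The ring is aligned with the tip within 1 mm. Pressing.

```bash
python3 -m creep '[[0.15,[0,0.001,0.0065],[0,0,0]],[0.15,[0,0,0.0065],[0,0,0]],[0.15,[0,0,0.006],[0,0,0]],[0.15,[0,0,0],[0,0,0]],[0.15,[0,0,0],[0,0,0]],[0.15,[0,0,0],[0,0,0]],[0.15,[0,0,0],[0,0,0]],[0.15,[0,0,0],[0,0,0]]]'
python3 -m creep '[[0.15,[0,0,0],[0,0,0]],[0.15,[0,0,0],[0,0,0]],[0.15,[0,0,0],[0,0,0]],[0.15,[0,0,0],[0,0,0]],[0.15,[0,0,0],[0,0,0]],[0.15,[0,0,0],[0,0,0]],[0.15,[0,0,0],[0,0,0]]]'
python3 - <<'E'
from h import *
f=[]
for i in range(4):
    w=read_camera("wrist"); p,R,s=tool(); f.append(s["ft_force"])
print(p,np.mean(f,0))
c=read_camera("top"); cv2.imwrite("pics/top2.png",c["img"])
E
```

```text
clock: 12.15
tool_pos: [0.4559, 0.2563, 0.127]
orientation: [-3.141, -0.0, 0.053]
ft_force: [0.9, 1.2, 1.3]
gripper_width: 0.02
finger_force: 30.0
clock: 12.85
tool_pos: [0.4558, 0.2563, 0.1269]
orientation: [-3.142, -0.0, 0.053]
ft_force: [1.2, 0.6, 2.3]
gripper_width: 0.0195
finger_force: 30.0
[0.45577406 0.2562358  0.12690775] [1.40440566 0.82926705 2.04894865]
```

```bash
python3 -m creep '[[0.15,[0,0,-0.03],[0,0,0]],[0.15,[0,0,-0.055],[0,0,0]],[0.15,[0,0,-0.055],[0,0,0]],[0.15,[-0.014,0.072,0],[0,0,0]],[0.15,[-0.014,0.072,0],[0,0,0]],[0.15,[-0.014,0.072,0],[0,0,0]],[0.15,[-0.014,0.07,0],[0,0,0]],[0.15,[0,0,0],[0,0,0]]]'
python3 -m creep '[[0.15,[0,0,0],[0,0,0]],[0.15,[0,0,0],[0,0,0]]]'
python3 - <<'E'
from h import *
w=read_camera("wrist"); p,R,s=tool(); print(p,s["orientation"])
d=dring(w,np.array([p[0],p[1],.015])); print(d)
if d[0] is not None: print(move([d[0][0]/1e3,d[0][1]/1e3,.137]))
E
```

```text
clock: 13.9
tool_pos: [0.4331, 0.1088, 0.1961]
orientation: [3.14, 0.004, 0.05]
ft_force: [0.6, -0.8, -0.9]
gripper_width: 0.02
finger_force: 30.0
clock: 14.1
tool_pos: [0.4354, 0.1124, 0.1967]
orientation: [-3.141, 0.0, 0.054]
ft_force: [-0.3, -0.1, -0.7]
gripper_width: 0.0197
finger_force: 30.0
[0.43550764 0.11266076 0.19677075] [-3.14149467e+00  2.99376407e-04  5.42842261e-02]
(array([436.1, 112.3,  10.4, 322.1, 185.7]), array([0.2, 0.1, 3. , 0.1, 0.2]), 9)
[0.0012 0.0008 0.1195]
```

```bash
cat >> h.py <<'E'
def edges(w):
    g=cv2.cvtColor(w["img"],cv2.COLOR_BGR2GRAY).astype(int)
    for v in (194,196,198): 
        i=np.where(g[v,305:340]>105)[0]+305; print("row",v,i.min() if len(i) else None,i.max() if len(i) else None,"mid",i.mean().round(1) if len(i) else None)
    i=np.where(g[180:199,322]>105)[0]+180; print("col top",i.min() if len(i) else None)
E
python3 -m creep '[[0.15,[0.001,0.001,0.04],[0,0,0]],[0.15,[0,0,0.05],[0,0,0]],[0.15,[0,0,0.02],[0,0,0]],[0.15,[0,0,0.01],[0,0,0]],[0.15,[0,0,0],[0,0,0]],[0.15,[0,0,0],[0,0,0]],[0.15,[0,0,0],[0,0,0]]]'
python3 - <<'E'
from h import *
p,R,s=tool(); w=read_camera("wrist"); print(p,s["ft_force"]); edges(w); print(move([p[0],p[1],.128]))
c=read_camera("top");E=dring(c,np.array([.4725,-.2492,.015]),r=7,bias=0);print(E)
E
```

```text
clock: 14.85
tool_pos: [0.4365, 0.1116, 0.1376]
orientation: [-3.141, -0.001, 0.054]
ft_force: [-0.6, -1.2, -1.2]
gripper_width: 0.0199
finger_force: 30.0
[0.43649369 0.11164311 0.13760643] [-0.63072552 -1.23240976 -1.21493208]
row 194 305 326 mid 317.1
row 196 305 328 mid 317.5
row 198 305 329 mid 316.2
col top 193
[ 0.0001 -0.0001  0.0192]
(array([ 472.5, -249.2,   14.7,  466.2,  233.7]), array([0. , 0.1, 3.6, 0.1, 0. ]), 5)
```

```bash
python3 -m creep '[[0.15,[0,-0.0015,0.0065],[0,0,0]],[0.15,[0,0,0.0065],[0,0,0]],[0.15,[0,0,0.005],[0,0,0]],[0.15,[0,0,0],[0,0,0]],[0.15,[0,0,0],[0,0,0]],[0.15,[0,0,0],[0,0,0]],[0.15,[0,0,0],[0,0,0]],[0.15,[0,0,0],[0,0,0]]]'
python3 -m creep '[[0.15,[0,0,0],[0,0,0]],[0.15,[0,0,0],[0,0,0]],[0.15,[0,0,0],[0,0,0]],[0.15,[0,0,0],[0,0,0]],[0.15,[0,0,0],[0,0,0]],[0.15,[0,0,0],[0,0,0]],[0.15,[0,0,0],[0,0,0]]]'
python3 - <<'E'
from h import *
f=[]
for i in range(4):
    w=read_camera("wrist"); p,R,s=tool(); f.append(s["ft_force"])
print(p,np.mean(f,0), move([.4725,-.2492,.2]))
E
```

```text
clock: 15.75
tool_pos: [0.4361, 0.1122, 0.128]
orientation: [-3.141, -0.0, 0.053]
ft_force: [0.8, -0.6, 0.7]
gripper_width: 0.0198
finger_force: 30.0
clock: 16.45
tool_pos: [0.436, 0.1122, 0.1279]
orientation: [-3.142, -0.0, 0.053]
ft_force: [1.0, -0.1, 2.0]
gripper_width: 0.0202
finger_force: 30.0
[0.43597115 0.11219684 0.12790094] [1.38443005 0.47561304 1.47130469] [ 0.0344  0.7257 -0.1442]
```

```bash
python3 -m creep '[[0.15,[0,0,-0.03],[0,0,0]],[0.15,[0,0,-0.055],[0,0,0]],[0.15,[0,0,-0.055],[0,0,0]],[0.15,[0.004,0.08,0],[0,0,0]],[0.15,[0.004,0.08,0],[0,0,0]],[0.15,[0.004,0.08,0],[0,0,0]],[0.15,[0.004,0.08,0],[0,0,0]],[0.15,[0.004,0.08,0],[0,0,0]]]'
python3 -m creep '[[0.15,[0.004,0.08,0],[0,0,0]],[0.15,[0.004,0.08,0],[0,0,0]],[0.15,[0.004,0.08,0],[0,0,0]],[0.15,[0.004,0.08,0],[0,0,0]],[0.15,[0,0,0],[0,0,0]],[0.15,[0,0,0],[0,0,0]],[0.15,[0,0,0],[0,0,0]]]'
python3 - <<'E'
from h import *
w=read_camera("wrist"); p,R,s=tool(); print(p,s["orientation"]); cv2.imwrite("pics/w6.png",w["img"])
d=dring(w,np.array([p[0],p[1],.015])); print(d)
if d[0] is not None: print(move([d[0][0]/1e3,d[0][1]/1e3,.137]))
c=read_camera("top");cv2.imwrite("pics/top3.png",c["img"])
E
```

```text
clock: 17.45
tool_pos: [0.4556, -0.0884, 0.1975]
orientation: [-3.141, 0.002, 0.054]
ft_force: [0.8, 1.0, -1.6]
gripper_width: 0.0197
finger_force: 30.0
clock: 18.15
tool_pos: [0.4722, -0.2451, 0.1973]
orientation: [-3.14, 0.002, 0.054]
ft_force: [-0.4, 0.5, -0.7]
gripper_width: 0.02
finger_force: 30.0
[ 0.47245848 -0.24496228  0.19747417] [-3.14054783e+00  1.39927603e-03  5.44052577e-02]
(array([ 475. , -247.4,   10.4,  324.4,  183.6]), array([0.2, 0. , 3. , 0. , 0.2]), 9)
[0.005  0.0053 0.1209]
```

View pics/w6.png

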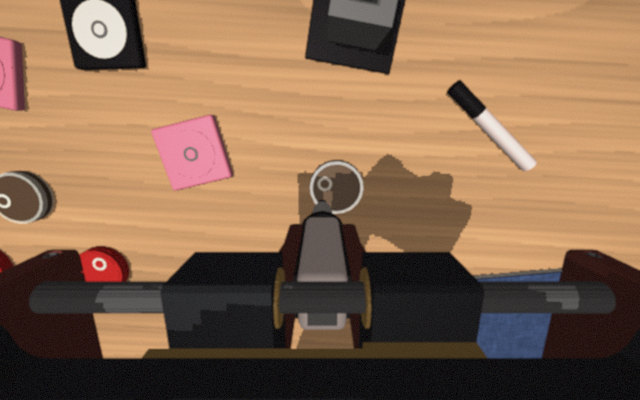

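The third dish's ring is at (324,184), next to the tip. Descending.

```bash
python3 -m creep '[[0.15,[0.005,0.005,0.04],[0,0,0]],[0.15,[0,0,0.05],[0,0,0]],[0.15,[0,0,0.02],[0,0,0]],[0.15,[0,0,0.01],[0,0,0]],[0.15,[0,0,0],[0,0,0]],[0.15,[0,0,0],[0,0,0]],[0.15,[0,0,0],[0,0,0]]]'
python3 - <<'E'
from h import *
p,R,s=tool(); w=read_camera("wrist"); print(p,s["ft_force"]); edges(w); print(move([.475,-.2474,.128]))
E
```

```text
clock: 18.95
tool_pos: [0.4763, -0.2489, 0.1388]
orientation: [3.141, -0.001, 0.054]
ft_force: [1.0, 0.4, -0.7]
gripper_width: 0.0198
finger_force: 30.0
[ 0.4762842  -0.24889841  0.13877645] [ 1.04461808  0.36972376 -0.67908273]
row 194 305 324 mid 315.4
row 196 305 327 mid 317.4
row 198 305 328 mid 316.2
col top 180
[-0.0023 -0.0032  0.0214]
```

```bash
python3 -m creep '[[0.15,[-0.0022,-0.0035,0],[0,0,0]],[0.15,[0,0,0.0065],[0,0,0]],[0.15,[0,0,0],[0,0,0]],[0.15,[0,0,0],[0,0,0]]]'
python3 - <<'E'
from h import *
p,R,s=tool(); w=read_camera("wrist"); print(p,s["ft_force"]); edges(w); print(move([.475,-.2474,.128]))
E
```

```text
clock: 19.4
tool_pos: [0.4745, -0.247, 0.1345]
orientation: [-3.141, 0.0, 0.053]
ft_force: [-0.3, -0.6, -1.0]
gripper_width: 0.02
finger_force: 30.0
[ 0.47446721 -0.24697875  0.13453272] [-0.34247888 -0.6143931  -0.95619357]
row 194 306 328 mid 318.2
row 196 305 330 mid 317.5
row 198 305 331 mid 316.5
col top 180
[0.0009 0.0008 0.0131]
```

```bash
python3 -m creep '[[0.15,[0.001,0.0008,0.004],[0,0,0]],[0.15,[0,0,0.0045],[0,0,0]],[0.15,[0,0,0.0045],[0,0,0]],[0.15,[0,0,0],[0,0,0]],[0.15,[0,0,0],[0,0,0]],[0.15,[0,0,0],[0,0,0]],[0.15,[0,0,0],[0,0,0]],[0.15,[0,0,0],[0,0,0]]]'
python3 -m creep '[[0.15,[0,0,0],[0,0,0]],[0.15,[0,0,0],[0,0,0]],[0.15,[0,0,0],[0,0,0]],[0.15,[0,0,0],[0,0,0]],[0.15,[0,0,0],[0,0,0]],[0.15,[0,0,0],[0,0,0]],[0.15,[0,0,0],[0,0,0]]]'
python3 - <<'E'
from h import *
f=[]
for i in range(4):
    w=read_camera("wrist"); p,R,s=tool(); f.append(s["ft_force"])
print(p,np.mean(f,0), move([.6182,-.0181,.2]))
E
```

```text
clock: 20.25
tool_pos: [0.4752, -0.2475, 0.1283]
orientation: [3.141, -0.0, 0.053]
ft_force: [-0.0, -0.1, 0.6]
gripper_width: 0.0197
finger_force: 30.0
clock: 20.95
tool_pos: [0.4752, -0.2474, 0.1282]
orientation: [3.142, -0.0, 0.053]
ft_force: [1.3, -0.8, 0.6]
gripper_width: 0.0198
finger_force: 30.0
[ 0.47511321 -0.2473963   0.12813819] [ 1.1580422  -0.64772881  1.12396487] [ 0.3103 -0.4427 -0.1437]
```

```bash
python3 -m creep '[[0.15,[0,0,-0.03],[0,0,0]],[0.15,[0,0,-0.055],[0,0,0]],[0.15,[0,0,-0.055],[0,0,0]],[0.15,[0.044,-0.063,0],[0,0,0]],[0.15,[0.044,-0.063,0],[0,0,0]],[0.15,[0.044,-0.063,0],[0,0,0]],[0.15,[0.044,-0.063,0],[0,0,0]],[0.15,[0.044,-0.063,0],[0,0,0]]]'
python3 -m creep '[[0.15,[0.044,-0.063,0],[0,0,0]],[0.15,[0.045,-0.064,0],[0,0,0]],[0.15,[0,0,0],[0,0,0]],[0.15,[0,0,0.05],[0,0,0]],[0.15,[0,0,0.05],[0,0,0]],[0.15,[0,0,0.02],[0,0,0]],[0.15,[0,0,0],[0,0,0]],[0.15,[0,0,0],[0,0,0]]]'
python3 - <<'E'
from h import *
p,R,s=tool(); w=read_camera("wrist"); print(p,s["ft_force"]);print(move([.6182,-.0181,.1248]))
g=cv2.cvtColor(w["img"],cv2.COLOR_BGR2GRAY); print("   ",np.arange(312,334))
for v in range(192,204): print(v,g[v,312:334])
E
```

```text
clock: 21.95
tool_pos: [0.5763, -0.0826, 0.1976]
orientation: [-3.141, 0.002, 0.053]
ft_force: [-0.4, 0.3, -0.1]
gripper_width: 0.02
finger_force: 30.0
clock: 22.75
tool_pos: [0.6176, -0.0189, 0.1386]
orientation: [3.142, 0.0, 0.053]
ft_force: [-0.5, 0.1, -1.0]
gripper_width: 0.0197
finger_force: 30.0
[ 0.6176039  -0.01885263  0.13857406] [-0.480429    0.08572519 -0.97545787]
[ 0.0004 -0.0014  0.0286]
    [312 313 314 315 316 317 318 319 320 321 322 323 324 325 326 327 328 329
 330 331 332 333]
192 [159 159 156 149 134 121 110 100  94  93  98  99 116 135 145 157 161 159
 158 160 159 162]
193 [160 158 149 121 100  90  84  83  82  84  82  83  86 100 122 151 160 159
 161 161 161 159]
194 [157 151 129  99  80  77  93 101 107 110 101  95  83  82  97 124 150 160
 161 162 159 160]
195 [158 138 111  87  84 101 120 137 141 145 136 125 110  94  84 100 129 153
 161 159 160 159]
196 [150 125  91  80  99 126 146 156 157 159 159 155 139 112  92  82 109 145
 158 159 160 160]
197 [140 108  84  89 120 148 158 162 161 164 160 162 156 139 106  80  94 129
 154 158 161 161]
198 [132 101  85 106 135 155 160 159 157 158 157 158 155 149 117  88  84 121
 147 161 162 162]
199 [143 116 111 125 153 166 163 147 133 129 128 128 134 140 123  89  85 111
 144 159 162 161]
200 [170 146 135 151 187 199 171 123  83  70  70  68  87 113 112  89  89 115
 145 161 159 160]
201 [198 159 141 164 212 222 173 101  61  57  54  53  58  78  89  84  89 125
 152 160 160 161]
202 [222 177 141 151 194 197 146  92  68  74  72  71  69  71  71  78  98 130
 153 162 161 159]
203 [232 203 155 138 153 148 116  84  78  77  77  74  75  76  74  85 110 141
 160 162 160 160]
```

```bash
python3 -m creep '[[0.15,[0.0004,-0.0018,0.012],[0,0,0]],[0.15,[0,0,0.006],[0,0,0]],[0.15,[0,0,0.006],[0,0,0]],[0.15,[0,0,0.0045],[0,0,0]],[0.15,[0,0,0],[0,0,0]],[0.15,[0,0,0],[0,0,0]],[0.15,[0,0,0],[0,0,0]],[0.15,[0,0,0],[0,0,0]]]'
python3 -m creep '[[0.15,[0,0,0],[0,0,0]],[0.15,[0,0,0],[0,0,0]],[0.15,[0,0,0],[0,0,0]],[0.15,[0,0,0],[0,0,0]],[0.15,[0,0,0],[0,0,0]],[0.15,[0,0,0],[0,0,0]],[0.15,[0,0,0],[0,0,0]]]'
python3 - <<'E'
from h import *
f=[]
for i in range(4):
    w=read_camera("wrist"); p,R,s=tool(); f.append(s["ft_force"])
print(p,np.mean(f,0), move([.6436,-.2700,.235]))
E
```

```text
clock: 23.6
tool_pos: [0.6179, -0.0175, 0.1241]
orientation: [3.142, -0.0, 0.053]
ft_force: [0.7, -0.1, 0.6]
gripper_width: 0.02
finger_force: 30.0
clock: 24.3
tool_pos: [0.6178, -0.0175, 0.1239]
orientation: [3.142, -0.0, 0.053]
ft_force: [1.5, -0.0, 1.8]
gripper_width: 0.0201
finger_force: 30.0
[ 0.61783816 -0.01753353  0.12392527] [ 1.03463618 -0.02609934  1.62307886] [ 0.0245  0.507  -0.2221]
```

```bash
python3 -m creep '[[0.15,[0,0,-0.03],[0,0,0]],[0.15,[0,0,-0.06],[0,0,0]],[0.15,[0,0,-0.07],[0,0,0]],[0.15,[0,0,-0.062],[0,0,0]],[0.15,[0.0035,0.0725,0],[0,0,0]],[0.15,[0.0035,0.0725,0],[0,0,0]],[0.15,[0.0035,0.0725,0],[0,0,0]],[0.15,[0.0035,0.0725,0],[0,0,0]]]'
python3 -m creep '[[0.15,[0.0035,0.0725,0],[0,0,0]],[0.15,[0.0035,0.0725,0],[0,0,0]],[0.15,[0.0035,0.0725,0],[0,0,0]],[0.15,[0,0,0],[0,0,0]],[0.15,[0,0,0],[0,0,0]],[0.15,[0,0,0],[0,0,0]]]'
python3 - <<'E'
from h import *
p,R,s=tool(); w=read_camera("wrist"); print(p,s["orientation"],s["ft_force"]); print(move([.6436,-.2700,.1262]))
cv2.imwrite("pics/w7.png",w["img"][120:280,220:440].repeat(3,0).repeat(3,1))
E
```

```text
clock: 25.3
tool_pos: [0.6319, -0.1631, 0.2357]
orientation: [-3.141, 0.001, 0.054]
ft_force: [0.5, -0.6, -1.2]
gripper_width: 0.0199
finger_force: 30.0
clock: 25.9
tool_pos: [0.6431, -0.2692, 0.2349]
orientation: [-3.141, 0.001, 0.054]
ft_force: [-0.6, -0.6, -0.7]
gripper_width: 0.0199
finger_force: 30.0
[ 0.64305193 -0.26918922  0.23494824] [-3.14080814e+00  8.68442705e-04  5.39320950e-02] [-0.5854156  -0.60223341 -0.66142693]
[0.0008 0.0023 0.2176]
```

View pics/w7.png

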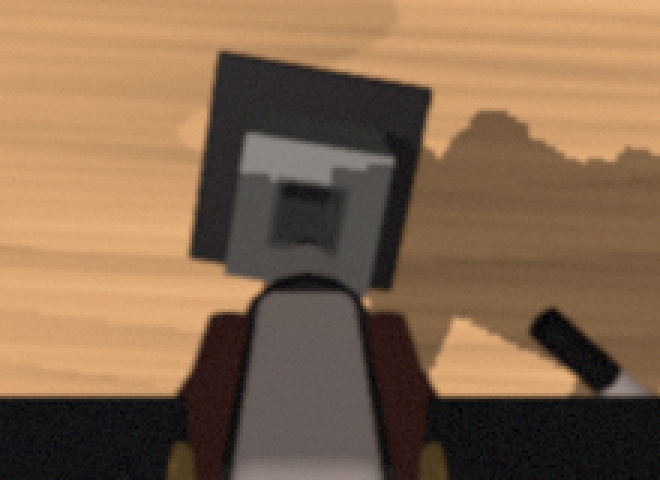

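The well is at crop (308,218), right under the nose's descent line. Inserting.

```bash
python3 -m creep '[[0.15,[0.0008,0.0016,0],[0,0,0]],[0.15,[0,0,0],[0,0,0]],[0.15,[0,0,0.04],[0,0,0]],[0.15,[0,0,0.04],[0,0,0]],[0.15,[0,0,0.03],[0,0,0]],[0.15,[0,0,0],[0,0,0]],[0.15,[0,0,0],[0,0,0]]]'
python3 -c "
from h import *
p,R,s=tool(); print(p,s['ft_force'],move([.6436,-.2700,.1262]))"
```

```text
clock: 26.65
tool_pos: [0.6441, -0.2709, 0.1799]
orientation: [-3.141, 0.0, 0.054]
ft_force: [-0.1, -0.5, 0.2]
gripper_width: 0.0198
finger_force: 30.0
[ 0.64405419 -0.27090463  0.17991787] [-0.05598096 -0.46246046  0.16995986] [-0.0008 -0.0018  0.1074]
```

```bash
python3 -m creep '[[0.15,[-0.0006,-0.0012,0.03],[0,0,0]],[0.15,[0,0,0.04],[0,0,0]],[0.15,[0,0,0.025],[0,0,0]],[0.15,[0,0,0.011],[0,0,0]],[0.15,[0,0,0],[0,0,0]],[0.15,[0,0,0],[0,0,0]],[0.15,[0,0,0],[0,0,0]]]'
python3 -c "
from h import *
p,R,s=tool(); print(p,s['ft_force'],s['orientation'],move([.6436,-.2700,.1256]))"
```

```text
clock: 27.35
tool_pos: [0.644, -0.2706, 0.1274]
orientation: [3.141, -0.001, 0.053]
ft_force: [-0.4, 0.0, -1.3]
gripper_width: 0.0197
finger_force: 30.0
[ 0.64395935 -0.27060521  0.12735233] [-0.3735065   0.02356839 -1.25877942] [ 3.14116249e+00 -8.81693669e-04  5.34662447e-02] [-0.0007 -0.0012  0.0035]
```

```bash
python3 -m creep '[[0.15,[0,-0.001,0.0025],[0,0,0]],[0.15,[0,0,0],[0,0,0]],[0.15,[0,0,0],[0,0,0]],[0.5,[0,0,0],[0,0,0]],[0.5,[0,0,0],[0,0,0]],[0.5,[0,0,0],[0,0,0]],[0.5,[0,0,0],[0,0,0]],[0.5,[0,0,0],[0,0,0]]]'
python3 -m creep '[[0.5,[0,0,-0.03],[0,0,0]],[0.5,[0,0,-0.06],[0,0,0]],[0.7,[0,0,-0.09],[0,0,0]],[1,[0,0,-0.09],[0,0,0]],[1,[-0.06,0,-0.09],[0,0,0]],[1,[-0.06,0,0],[0,0,0]],[1,[0,0,0],[0,0,0]]]'
python3 - <<'E'
from h import *
w=read_camera("wrist");p,R,s=tool(); print(p)
H,S,V=cv2.split(cv2.cvtColor(w["img"],cv2.COLOR_BGR2HSV))
u,v=proj(w,[.643,-.2705,.16]);print(u,v); print("pen",rect(w,((V>140)&(S<60)).astype(np.uint8)*255,(u-25,v-27,u+25,v+27),.16))
cv2.imwrite("pics/w8.png",w["img"])
c=read_camera("top"); cv2.imwrite("pics/top4.png",c["img"])
E
```

```text
clock: 28.15
tool_pos: [0.6436, -0.2699, 0.1257]
orientation: [3.142, -0.0, 0.053]
ft_force: [-0.2, -0.5, 0.1]
gripper_width: 0.0439
finger_force: 0.0
clock: 28.85
tool_pos: [0.5838, -0.2734, 0.3055]
orientation: [3.14, -0.002, 0.052]
ft_force: [0.0, 0.1, -0.6]
gripper_width: 0.0806
finger_force: 0.0
[ 0.58499387 -0.27325837  0.30437427]
320.4607690242887 133.20763433559475
pen [ 642.6 -270.6   26.6   19.9    3. ]
```

View pics/w8.png

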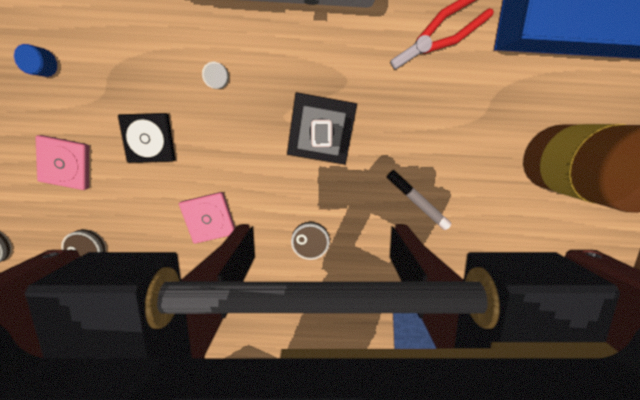

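The pen is back at the right height, with its top at (321,132). The right-hand dish is now at (311,240). Next is the pile: I'll centre each dish with two squeezes 90° apart, and check dish positions in the top view first.

```bash
cat >> h.py <<'E'
def disc(c,X,r,z,dia=.06,bias=0):
    """Hough circle of about dia near X on plane z -> world centre mm, diameter mm"""
    u,v=proj(c,X); u0,v0=max(0,int(u)-r),max(0,int(v)-r); R=np.array(c["R"]);d=(R@np.array(X)+c["t"])[2]
    pr=dia/2*foc(c)/d*4
    g=cv2.cvtColor(c["img"],cv2.COLOR_BGR2GRAY)[v0:v0+2*r,u0:u0+2*r]
    G=cv2.GaussianBlur(cv2.resize(g,None,fx=4,fy=4,interpolation=cv2.INTER_CUBIC),(0,0),2)
    h=cv2.HoughCircles(G,cv2.HOUGH_GRADIENT_ALT,1.5,30,param1=100,param2=.6,minRadius=int(pr*.85),maxRadius=int(pr*1.15))
    if h is None: return None
    return [np.round([*(cast(c,[u0+(x+.5)/4-.5-bias*foc(c)/d,v0+(y+.5)/4-.5],z)[0,:2]*1000),2000*q/4*d/foc(c)],1) for x,y,q in h[0]]
E
python3 - <<'E'
from h import *
c=read_camera("top"); w=read_camera("wrist")
for n,X in [("a",(.466,.259,.015)),("b",(.437,.1,.015)),("d",(.4715,-.2595,.015)),("blank",(.654,.254,.015))]: print(n,disc(c,X,26,.015))
print("d wrist",disc(w,(.4715,-.2595,.015),45,.015,bias=.0013)); print(cast(w,[311,240],.015)); print(move([.4715,-.2595,.1]))
E
```

```text
a [array([431.9, 247.8,  55.2])]
b None
d [array([ 468.1, -261.9,   51.7])]
blank [array([657. , 257.2,  58.2])]
d wrist [array([ 472.4, -260.9,   59.9])]
[[ 0.47748441 -0.26316384  0.015     ]]
[-0.2281 -0.0392  0.4045]
```

```bash
python3 -m creep '[[1,[-0.075,-0.0125,0.02],[0,0,0]],[1,[-0.075,-0.0125,0.04],[0,0,0]],[1,[-0.074,-0.0125,0.04],[0,0,0]],[1,[0,0,0.08],[0,0,0]],[1,[0,0,0.08],[0,0,0]],[1,[0,0,0.08],[0,0,0]],[1,[0,0,0],[0,0,0]],[1,[0,0,0],[0,0,0]]]' 10
python3 - <<'E'
from h import *
w=read_camera("wrist");p,R,s=tool(); print(p, move([.4722,-.2602,.028]))
print("d wrist",disc(w,(.4715,-.2595,.015),60,.015,bias=.0013))
E
```

```text
clock: 29.85
tool_pos: [0.4734, -0.2601, 0.1318]
orientation: [-3.14, 0.002, 0.054]
ft_force: [-0.2, -1.2, 1.8]
gripper_width: 0.0877
finger_force: 0.0
[ 0.47419772 -0.26063873  0.13308807] [-0.0041 -0.0012  0.2102]
d wrist [array([ 471.9, -261.5,   59.3]), array([ 471.9, -261.5,   52.3])]
```

```bash
python3 -m creep '[[1,[-0.004,0,0.06],[0,0,0]],[1,[0,0,0.07],[0,0,0]],[1,[0,0,0.05],[0,0,0]],[1,[0,0,0.03],[0,0,0]],[1,[0,0,0],[0,0,0]],[1,[0,0,0],[0,0,0]],[1,[0,0,0],[0,0,0]]]' 8
python3 -c "
from h import *
p,R,s=tool(); print(p,s['ft_force'])"
python3 -m creep '[[0.6,[0,0,0],[0,0,0]],[0.6,[0,0,0],[0,0,0]],[0.6,[0,0,0],[0,0,0]],[0.6,[0,0,0],[0,0,0]],[0.6,[0,0,0],[0,0,0]],[0.6,[0,0,0],[0,0,0]],[1,[0,0,0],[0,0,0]],[1,[0,0,0],[0,0,0]]]' 8
```

```text
clock: 30.6
tool_pos: [0.4723, -0.2611, 0.0288]
orientation: [3.14, -0.002, 0.053]
ft_force: [0.2, 1.0, 0.3]
gripper_width: 0.088
finger_force: 0.0
[ 0.47226986 -0.26105876  0.02884992] [0.24288138 0.98133405 0.27758012]
clock: 31.4
tool_pos: [0.471, -0.2604, 0.0271]
orientation: [-3.141, 0.0, 0.053]
ft_force: [-0.5, -0.1, -0.1]
gripper_width: 0.0724
finger_force: 0.0
```

```bash
python3 -m creep '[[1,[0,0,0],[0,0,0]],[1,[0,0,0],[0,0,-0.045]],[1,[0,0,0],[0,0,-0.045]],[1,[0,0,0],[0,0,-0.045]],[1,[0,0,0],[0,0,-0.045]],[1,[0,0,0],[0,0,-0.045]],[1,[0,0,0],[0,0,-0.045]],[1,[0,0,0],[0,0,-0.045]]]'
python3 -m creep '[[1,[0,0,0],[0,0,-0.045]],[1,[0,0,0],[0,0,-0.045]],[1,[0,0,0],[0,0,-0.045]],[1,[0,0,0],[0,0,-0.033]],[1,[0,0,0],[0,0,0]],[1,[0,0,0],[0,0,0]],[0.6,[0,0,0],[0,0,0]],[0.6,[0,0,0],[0,0,0]]]'
python3 -m creep '[[0.6,[0,0,0],[0,0,0]],[0.6,[0,0,0],[0,0,0]],[0.6,[0,0,0],[0,0,0]],[0.6,[0,0,0],[0,0,0]],[0.6,[0,0,0],[0,0,0]],[0.6,[0,0,0],[0,0,0]],[0.6,[0,0,0],[0,0,0]]]' 12
python3 -c "
from h import *
p,R,s=tool(); print(p,s['orientation'],move([.62,.257,.2]),R.T@np.array([.0,1,0]))"
```

```text
clock: 32.2
tool_pos: [0.471, -0.2604, 0.0271]
orientation: [-3.141, -0.0, 1.049]
ft_force: [-0.2, 0.2, -0.1]
gripper_width: 0.0881
finger_force: 0.0
clock: 33.0
tool_pos: [0.4711, -0.2604, 0.0272]
orientation: [-3.142, -0.0, 1.57]
ft_force: [0.2, -0.5, 0.2]
gripper_width: 0.0756
finger_force: 0.0
clock: 33.7
tool_pos: [0.4711, -0.2604, 0.0272]
orientation: [-3.142, -0.0, 1.571]
ft_force: [-0.8, -0.9, -0.2]
gripper_width: 0.0596
finger_force: 12.0
[ 0.47105665 -0.26039326  0.02721639] [-3.14154313e+00 -2.37397433e-05  1.57081367e+00] [ 1.0348  0.2979 -0.3456] [1.00000000e+00 1.73420238e-05 2.37388845e-05]
```

```bash
python3 -m creep '[[0.6,[0,0,-0.03],[0,0,0]],[0.6,[0,0,-0.07],[0,0,0]],[0.6,[0,0,-0.09],[0,0,0]],[0.6,[0,0,-0.09],[0,0,0]],[0.6,[0.09,0,0],[0,0,0]],[0.6,[0.09,0,0],[0,0,0]],[0.6,[0.09,0,0],[0,0,0]],[0.6,[0.09,0,0],[0,0,0]]]'
python3 -m creep '[[0.6,[0.077,0.062,0],[0,0,0]],[0.6,[0.077,0.062,0],[0,0,0]],[0.6,[0.077,0.062,0],[0,0,0]],[0.6,[0.077,0.062,0],[0,0,0]],[0.6,[0.077,0.062,0],[0,0,0]],[0.6,[0.077,0.062,0],[0,0,0]],[0.6,[0,0,0],[0,0,0]],[0.6,[0,0,0],[0,0,0]]]'
python3 - <<'E'
from h import *
w=read_camera("wrist");p,R,s=tool(); print(p,s["orientation"],s["gripper_width"]); cv2.imwrite("pics/w9.png",w["img"])
print(disc(w,(.657,.257,.015),60,.015,bias=.0013),proj(w,(.657,.257,.015)))
E
```

```text
clock: 34.5
tool_pos: [0.4709, -0.079, 0.1685]
orientation: [3.14, 0.0, 1.57]
ft_force: [0.9, 0.6, -1.6]
gripper_width: 0.0596
finger_force: 12.0
clock: 35.3
tool_pos: [0.6569, 0.1514, 0.1676]
orientation: [-3.141, 0.0, 1.573]
ft_force: [-1.4, -0.1, 0.4]
gripper_width: 0.0599
finger_force: 12.0
[0.65623818 0.1504268  0.16746552] [-3.14061243e+00  4.20560282e-04  1.57140445e+00] 0.05976850381252913
[array([656.7, 255.5,  61.6])] [321.04480956  78.45849248]
```

View pics/w9.png

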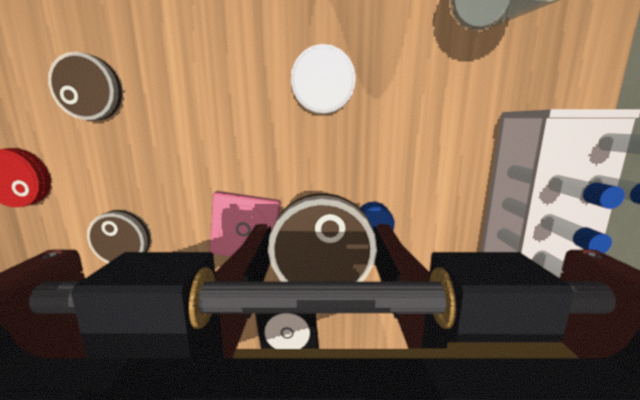

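The blank is at (323,79), and the held dish sits level between the fingers. I'll measure the blank again from nearer.

```bash
python3 -m creep '[[0.6,[0.06,0.002,0.04],[0,0,0]],[0.6,[0,0,0],[0,0,0]],[0.6,[0,0,0],[0,0,0]],[0.6,[0,0,0],[0,0,0]]]'
python3 - <<'E'
from h import *
w=read_camera("wrist");p,R,s=tool(); print(p)
print(disc(w,(.657,.257,.015),70,.015,bias=.0013),proj(w,(.657,.257,.015)))
H,S,V=cv2.split(cv2.cvtColor(w["img"],cv2.COLOR_BGR2HSV)); u,v=map(int,proj(w,(.657,.257,.015)))
cv2.imwrite("pics/wa.png",w["img"])
for t in (40,60):
    m=((S<t)&(V>100)).astype(np.uint8); k=np.zeros_like(m); k[max(0,v-60):v+45,u-60:u+60]=m[max(0,v-60):v+45,u-60:u+60]
    cs,_=cv2.findContours(k,0,cv2.CHAIN_APPROX_NONE); b=max(cs,key=cv2.contourArea)
    P=cast(w,b[:,0,:],.015)[:,:2].astype(np.float32)*1000; print(t,cv2.fitEllipse(P),cv2.minEnclosingCircle(P),"minus y bias",cv2.boundingRect(b))
E
```

```text
clock: 35.75
tool_pos: [0.6579, 0.1793, 0.148]
orientation: [3.141, 0.0, 1.57]
ft_force: [0.3, -0.7, -0.9]
gripper_width: 0.0598
finger_force: 12.0
[0.65816337 0.17933052 0.14814153]
[array([657.4, 258.6,  60.7])] [319.48010595 109.16477679]
40 ((658.4970703125, 256.6022033691406), (57.96250915527344, 58.559635162353516), 158.0209503173828) ((658.5228881835938, 256.5211181640625), 29.66374397277832) minus y bias (288, 74, 67, 70)
60 ((658.5333251953125, 256.5880432128906), (58.787803649902344, 59.06002426147461), 159.15354919433594) ((658.426513671875, 256.5403137207031), 30.003883361816406) minus y bias (288, 74, 68, 71)
```

```bash
python3 -m creep '[[0.6,[0.06,-0.001,0],[0,0,0]],[0.6,[0.06,-0.001,0],[0,0,0]],[0.6,[0.035,0,0.02],[0,0,0]],[0.6,[0,0,0.06],[0,0,0]],[0.6,[0,0,0.06],[0,0,0]],[0.6,[0,0,0.03],[0,0,0]],[0.6,[0,0,0],[0,0,0]],[0.6,[0,0,0],[0,0,0]]]'
python3 - <<'E'
from h import *
w=read_camera("wrist");p,R,s=tool(); print(p,s["ft_force"],move([.6573,.2568,.0425]))
cv2.imwrite("pics/wb.png",w["img"])
print(disc(w,(p[0],p[1],p[2]-.0122),90,p[2]-.0122,bias=.0013))
E
python3 -c "
import cv2;i=cv2.imread('pics/wb.png')[110:320,200:440];cv2.imwrite('pics/wbc.png',cv2.resize(i,None,fx=2.5,fy=2.5,interpolation=2))"
```

```text
clock: 36.6
tool_pos: [0.6575, 0.2578, 0.0626]
orientation: [3.141, -0.0, 1.57]
ft_force: [0.1, 0.0, 0.3]
gripper_width: 0.06
finger_force: 12.0
[0.65802475 0.25802904 0.06346101] [-0.20429149  0.27719217 -0.039     ] [-0.0025 -0.0015  0.0419]
[array([657.2, 256.2,  58.9]), array([657.2, 256.2,  52.1])]
```

View pics/wbc.png

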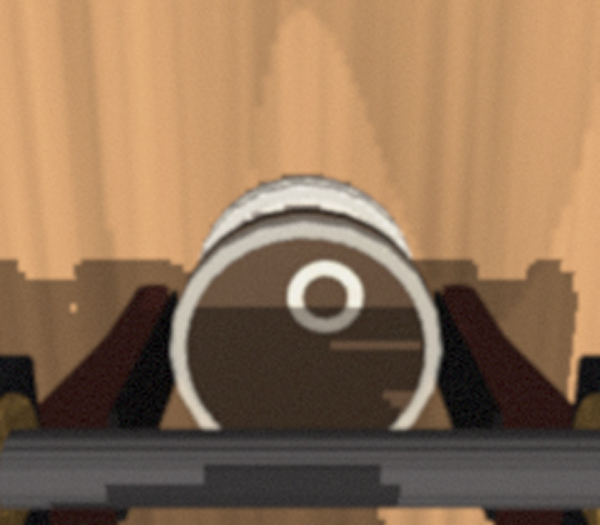

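The held dish is centred laterally over the blank: both arcs are centred at crop u≈306. I'll check fore and aft by comparing the far edges of the held dish and the blank in the same column.

```bash
python3 - <<'E'
from h import *
w=read_camera("wrist");p,R,s=tool(); print(p)
g=cv2.cvtColor(w["img"],cv2.COLOR_BGR2GRAY).astype(int); hs=cv2.cvtColor(w["img"],cv2.COLOR_BGR2HSV)
for v in range(176,206): print(v,g[v,320:325].mean(),hs[v,320:325,1].mean())
print("pred dish far top",proj(w,[p[0],p[1]+.03,p[2]-.0122]),"bottom",proj(w,[p[0],p[1]+.03,p[2]-.0272]))
for yb in (.2565,.2575,.2585): print(yb,"far top",proj(w,[p[0],yb+.03,.015]),"bot",proj(w,[p[0],yb+.03,0]))
E
```

```text
[0.65821583 0.25818757 0.06384589]
176 174.0 119.6
177 174.8 119.2
178 173.8 119.0
179 167.8 115.2
180 151.8 91.6
181 146.6 42.4
182 163.6 25.0
183 169.6 21.2
184 188.2 17.6
185 215.4 15.8
186 221.0 14.4
187 220.0 15.6
188 220.8 16.2
189 223.6 16.6
190 228.4 17.0
191 211.6 27.2
192 144.2 33.0
193 77.0 50.2
194 50.4 80.8
195 73.2 69.8
196 99.8 51.8
197 114.0 41.0
198 142.8 28.4
199 181.6 25.2
200 200.4 24.8
201 198.8 24.8
202 196.2 24.8
203 194.8 26.0
204 175.4 30.2
205 134.0 47.6
pred dish far top [320.20509792 195.34919578] bottom [320.3013507 188.959327 ]
0.2565 far top [320.42059892 184.04199575] bot [320.48459152 179.58040557]
0.2575 far top [320.41681145 182.51787532] bot [320.48115308 178.15931881]
0.2585 far top [320.41301387 180.98968445] bot [320.47770612 176.73470744]
```

```bash
python3 -m creep '[[0.6,[-0.001,-0.001,0.015],[0,0,0]],[0.6,[0,0,0.015],[0,0,0]],[0.6,[0,0,0.01],[0,0,0]],[0.6,[0,0,0],[0,0,0]],[0.6,[0,0,0],[0,0,0]]]'
python3 -c "
from h import *
p,R,s=tool(); print(p,s['ft_force'],move([.6577,.2577,.0422]))"
```

```text
clock: 37.2
tool_pos: [0.6564, 0.2576, 0.0419]
orientation: [-3.141, 0.0, 1.571]
ft_force: [-0.3, -0.1, 0.0]
gripper_width: 0.0594
finger_force: 12.0
[0.65636884 0.25757345 0.04188742] [-0.30563243 -0.14178986  0.03259794] [ 0.0003  0.0027 -0.0006]
```

```bash
python3 -m creep '[[0.6,[0,0,-0.004],[0,0,0]],[0.6,[0.0003,0.0025,0],[0,0,0]],[0.6,[0,0,0],[0,0,0]],[0.6,[0,0,0],[0,0,0]]]'
python3 -c "
from h import *
p,R,s=tool(); print(p,s['ft_force'],move([.6577,.2577,.0422]))"
```

```text
clock: 37.6
tool_pos: [0.6579, 0.2578, 0.0443]
orientation: [3.141, -0.0, 1.571]
ft_force: [0.1, 0.1, -0.9]
gripper_width: 0.0598
finger_force: 12.0
[0.65788001 0.25777037 0.04430909] [ 0.06836112  0.05003865 -0.86158493] [-0.0001 -0.0004  0.0042]
```

```bash
python3 -m creep '[[0.6,[0,0,0.004],[0,0,0]],[0.6,[0,0,0],[0,0,0]],[0.6,[0,0,0],[0,0,0]],[1,[0,0,0],[0,0,0]],[1,[0,0,0],[0,0,0]],[1,[0,0,0],[0,0,0]],[1,[0,0,0],[0,0,0]],[1,[0,0,0],[0,0,0]]]'
python3 -m creep '[[1,[0,0,-0.03],[0,0,0]],[1,[0,0,-0.08],[0,0,0]],[1,[-0.06,0,-0.08],[0,0,0]],[1,[-0.06,0,-0.08],[0,0,0]],[1,[0,0,0],[0,0,0]],[1,[0,0,0],[0,0,0]],[1,[0,0,0],[0,0,0]]]'
python3 - <<'E'
from h import *
w=read_camera("wrist");p,R,s=tool(); print(p)
cv2.imwrite("pics/wc.png",w["img"])
print(disc(w,(.657,.257,.03),70,.03,bias=.0013),proj(w,(.657,.257,.03)))
c=read_camera("top");print("top",disc(c,(.657,.257,.03),26,.03)); cv2.imwrite("pics/top5.png",c["img"])
u,v=map(int,proj(w,(.657,.257,.03)));i=w["img"][max(0,v-60):v+70,u-70:u+70]
a=cv2.resize(i,None,fx=3,fy=3,interpolation=2)
b=cv2.resize(c["img"][200:270,200:340],None,fx=2.6,fy=2.6,interpolation=2); 
H=max(a.shape[0],b.shape[0]);f=lambda x:cv2.copyMakeBorder(x,0,H-x.shape[0],0,0,0);o=np.hstack([f(a),f(b)]);print(o.shape);cv2.imwrite("pics/cmp.png",o)
E
```

```text
clock: 38.4
tool_pos: [0.6578, 0.2578, 0.0423]
orientation: [3.142, -0.0, 1.571]
ft_force: [-0.2, 0.4, -0.4]
gripper_width: 0.0877
finger_force: 0.0
clock: 39.1
tool_pos: [0.6571, 0.198, 0.1767]
orientation: [-3.14, 0.0, 1.571]
ft_force: [0.0, 0.5, -0.7]
gripper_width: 0.0878
finger_force: 0.0
[0.65687999 0.19819598 0.17602136]
[array([658.3, 257.8,  58.2]), array([658.3, 257.8,  53. ])] [320.77637426 130.60140195]
top None
(390, 784, 3)
```

View pics/cmp.png

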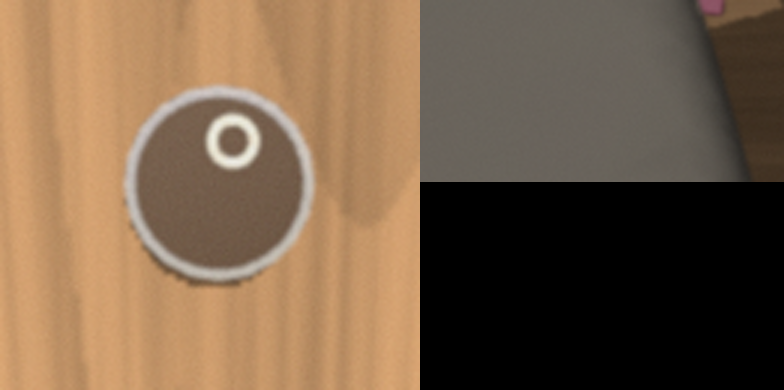

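The dish is flush on the blank, with no blank rim showing. Next I'll find the left-hand dish, which may have been knocked.

```bash
python3 -m creep '[[1,[0,-0.08,0],[0,0,0]],[1,[0,-0.08,0],[0,0,0]],[1,[0,-0.08,0],[0,0,0]],[1,[0,0,0],[0,0,0]],[1,[0,0,0],[0,0,0]],[1,[0,0,0],[0,0,0]]]'
python3 - <<'E'
from h import *
w=read_camera("wrist");p,R,s=tool(); print(p)
cv2.imwrite("pics/wd.png",w["img"])
print(proj(w,(.45,.25,.015)),disc(w,(.45,.25,.015),110,.015,bias=.0013))
print(proj(w,(.437,.1,.015)))
H,S,V=cv2.split(cv2.cvtColor(w["img"],cv2.COLOR_BGR2HSV))
m=((S<60)&(V>110)).astype(np.uint8); cs,_=cv2.findContours(m[:235],0,2)
for k in cs:
    if cv2.contourArea(cv2.convexHull(k))>500: (x,y),r=cv2.minEnclosingCircle(k); print(round(x),round(y),round(r),cast(w,(x,y),.015)[0])
E
```

```text
clock: 39.8
tool_pos: [0.539, 0.1983, 0.1771]
orientation: [3.141, -0.0, 1.571]
ft_force: [0.0, 0.8, 0.6]
gripper_width: 0.0881
finger_force: 0.0
[0.53916897 0.1982     0.17706095]
[231.36500588 137.72317791] [array([432.2, 250.1,  63.3]), array([432.2, 250.1,  53.9])]
[230.20687785 273.587186  ]
613 202 42 [0.84726847 0.18387128 0.015     ]
216 138 32 [0.43441594 0.25000389 0.015     ]
443 129 36 [0.66054767 0.25835748 0.015     ]
592 53 31 [0.79157876 0.32741853 0.015     ]
```

The left-hand dish was knocked to about (0.4325, 0.251) after its reading. Picking it up there.

```bash
python3 -m creep '[[1,[0.036,-0.071,0],[0,0,0]],[1,[0.035,-0.071,0],[0,0,0]],[1,[0.035,-0.071,0],[0,0,0]],[1,[0,0,0.07],[0,0,0]],[1,[0,0,0.07],[0,0,0]],[1,[0,0,0],[0,0,0]],[1,[0,0,0],[0,0,0]]]' 8
python3 - <<'E'
from h import *
w=read_camera("wrist");p,R,s=tool(); print(p)
print(disc(w,(.4325,.251,.015),75,.015,bias=.0013), move([.4325,.2515,.0274]))
E
```

```text
clock: 40.55
tool_pos: [0.4319, 0.2508, 0.1071]
orientation: [-3.141, 0.001, 1.57]
ft_force: [-0.1, -0.4, -0.1]
gripper_width: 0.0876
finger_force: 0.0
[0.43252201 0.25108589 0.10793485]
[array([433. , 250.5,  59.2]), array([433. , 250.5,  51.9])] [ 0.0008 -0.0002  0.1611]
```

```bash
python3 -m creep '[[1,[0.001,0,0.07],[0,0,0]],[1,[0,0,0.06],[0,0,0]],[1,[0,0,0.03],[0,0,0]],[1,[0,0,0],[0,0,0]],[1,[0,0,0],[0,0,0]],[0.6,[0,0,0],[0,0,0]],[0.6,[0,0,0],[0,0,0]],[0.6,[0,0,0],[0,0,0]]]' 8
python3 -m creep '[[0.6,[0,0,0],[0,0,0]],[0.6,[0,0,0],[0,0,0]],[0.6,[0,0,0],[0,0,0]]]'
python3 -m creep '[[1,[0,0,0],[0,0,0]],[1,[0,0,0],[0,0,0]],[1,[0,0,0],[0,0,0]],[1,[0,0,0],[0,0,0]],[1,[0,0,0],[0,0,0.045]],[1,[0,0,0],[0,0,0.045]],[1,[0,0,0],[0,0,0.045]],[1,[0,0,0],[0,0,0.045]]]'
python3 -m creep '[[1,[0,0,0],[0,0,0.045]],[1,[0,0,0],[0,0,0.045]],[1,[0,0,0],[0,0,0.045]],[1,[0,0,0],[0,0,0.045]],[1,[0,0,0],[0,0,0.045]],[1,[0,0,0],[0,0,0.045]],[1,[0,0,0],[0,0,0.045]],[1,[0,0,0],[0,0,0.005]]]'
python3 -m creep '[[1,[0,0,0],[0,0,0]],[0.6,[0,0,0],[0,0,0]],[0.6,[0,0,0],[0,0,0]],[0.6,[0,0,0],[0,0,0]],[0.6,[0,0,0],[0,0,0]],[0.6,[0,0,0],[0,0,0]],[0.6,[0,0,0],[0,0,0]],[0.6,[0,0,0],[0,0,0]]]' 12
python3 -c "
from h import *
p,R,s=tool(); print(p,s['orientation'],move([.6577,.2577,.2]))"
```

```text
clock: 41.4
tool_pos: [0.4319, 0.2515, 0.0282]
orientation: [3.14, -0.001, 1.571]
ft_force: [-0.6, -0.7, 0.5]
gripper_width: 0.0674
finger_force: 0.0
clock: 41.7
tool_pos: [0.4317, 0.2514, 0.0278]
orientation: [3.141, -0.0, 1.571]
ft_force: [0.3, -0.6, 7.0]
gripper_width: 0.0595
finger_force: 8.0
clock: 42.5
tool_pos: [0.4312, 0.2512, 0.0271]
orientation: [-3.141, 0.0, 1.0]
ft_force: [0.6, -0.2, -1.0]
gripper_width: 0.0878
finger_force: 0.0
clock: 43.3
tool_pos: [0.4312, 0.2512, 0.0271]
orientation: [3.141, 0.0, -0.002]
ft_force: [-0.1, 0.1, 0.5]
gripper_width: 0.0878
finger_force: 0.0
clock: 44.1
tool_pos: [0.4313, 0.2512, 0.0272]
orientation: [3.142, 0.0, 0.0]
ft_force: [-0.3, 0.9, -0.5]
gripper_width: 0.0598
finger_force: 12.0
[0.43129188 0.25124087 0.02722853] [3.14158542e+00 1.49661162e-05 1.89064822e-04] [ 0.4528 -0.0128 -0.3455]
```

```bash
python3 -m creep '[[0.6,[0,0,-0.03],[0,0,0]],[0.6,[0,0,-0.08],[0,0,0]],[0.6,[0,0,-0.09],[0,0,0]],[0.6,[0.06,-0.002,0],[0,0,0]],[0.6,[0.08,-0.002,0],[0,0,0]],[0.6,[0.08,-0.002,0],[0,0,0]],[0.6,[0.08,-0.002,0],[0,0,0]],[0.6,[0.08,-0.003,0],[0,0,0]]]'
python3 -m creep '[[0.6,[0.05,-0.001,0],[0,0,0]],[0.6,[0.022,-0.001,0],[0,0,0]],[0.6,[0,0,0.05],[0,0,0]],[0.6,[0,0,0.04],[0,0,0]],[0.6,[0,0,0.03],[0,0,0]],[0.6,[0,0,0],[0,0,0]],[0.6,[0,0,0],[0,0,0]],[0.6,[0,0,0],[0,0,0]]]'
python3 - <<'E'
from h import *
w=read_camera("wrist");p,R,s=tool(); print(p,s["orientation"],s["ft_force"],move([.6573,.2577,.0573]))
cv2.imwrite("pics/we.png",w["img"])
g=cv2.cvtColor(w["img"],cv2.COLOR_BGR2GRAY).astype(int)
print(g[174:206,320:325].mean(1).astype(int))
print("pred held far top",proj(w,[p[0]+.0304,p[1],p[2]-.0122]),"bottom",proj(w,[p[0]+.0304,p[1],p[2]-.0272]))
print("pile far top",proj(w,[.6877,.2577,.03]),"bot",proj(w,[.6877,.2577,0]))
E
```

```text
clock: 44.9
tool_pos: [0.6226, 0.2565, 0.1272]
orientation: [3.141, 0.0, 0.0]
ft_force: [0.2, 0.2, -1.5]
gripper_width: 0.0602
finger_force: 12.0
clock: 45.7
tool_pos: [0.6578, 0.2581, 0.0684]
orientation: [-3.141, -0.002, 0.0]
ft_force: [0.2, -1.3, -0.5]
gripper_width: 0.0598
finger_force: 12.0
[0.65794527 0.25811423 0.06856875] [-3.14091231e+00 -1.81880030e-03  1.70308744e-04] [ 0.8233552   0.02088054 -0.2733258 ] [-0.0013  0.0008  0.0225]
[168 170 173 175 173 152 132 151 157 123  75  75  98 124 171 207 212 185
 121  59  70  98 106 122 166 206 214 213 211 195 158 118]
pred held far top [319.54902896 198.93627649] bottom [319.77213548 192.29248414]
pile far top [320.59679249 189.00114695] bot [320.81176406 179.6471257 ]
```

```bash
python3 -m creep '[[0.6,[-0.001,0.0008,0.008],[0,0,0]],[0.6,[0,0,0.007],[0,0,0]],[0.6,[0,0,0],[0,0,0]],[0.6,[0,0,0],[0,0,0]],[0.6,[0,0,0],[0,0,0]],[0.6,[0,0,0],[0,0,0]]]'
python3 -c "
from h import *
p,R,s=tool(); print(p,s['ft_force'],s['orientation'],move([.6573,.2577,.0573]))"
```

```text
clock: 46.35
tool_pos: [0.6569, 0.2574, 0.0598]
orientation: [-3.142, -0.0, 0.0]
ft_force: [-0.1, -0.2, -0.8]
gripper_width: 0.0597
finger_force: 12.0
[0.65686989 0.25735476 0.05980242] [-0.1070177  -0.15270208 -0.81424853] [-3.14156752e+00 -9.95848898e-05  2.91976801e-05] [ 0.0009 -0.0007  0.005 ]
```

```bash
python3 -m creep '[[0.6,[0.0009,-0.0007,0],[0,0,0]],[0.6,[0,0,0.003],[0,0,0]],[0.6,[0,0,0.002],[0,0,0]],[0.6,[0,0,0],[0,0,0]],[0.6,[0,0,0],[0,0,0]],[1,[0,0,0],[0,0,0]],[1,[0,0,0],[0,0,0]],[1,[0,0,0],[0,0,0]]]'
python3 -m creep '[[1,[0,0,0],[0,0,0]],[1,[0,0,0],[0,0,0]],[1,[0,0,-0.03],[0,0,0]],[1,[0,0,-0.08],[0,0,0]],[1,[-0.08,0.04,-0.06],[0,0,0]],[1,[-0.08,0.04,0],[0,0,0]],[1,[-0.08,0.04,0],[0,0,0]],[1,[-0.08,0.06,0],[0,0,0]]]'
python3 -m creep '[[1,[-0.08,0.04,0],[0,0,0]],[1,[0,0.02,0],[0,0,0]],[1,[0,0,0],[0,0,0]],[1,[0,0,0],[0,0,0]],[1,[0,0,0],[0,0,0]]]'
python3 - <<'E'
from h import *
w=read_camera("wrist");p,R,s=tool(); print(p,s["orientation"])
cv2.imwrite("pics/wf.png",w["img"])
print(proj(w,(.437,.1,.015)))
for X in ((.437,.1,.015),(.43,.12,.015)): print(disc(w,X,90,.015,bias=.0013))
print("pile",proj(w,(.657,.257,.045)),disc(w,(.657,.257,.045),60,.045,bias=.0013))
E
```

```text
clock: 47.15
tool_pos: [0.6572, 0.2577, 0.0572]
orientation: [-3.142, 0.0, -0.0]
ft_force: [-0.3, 0.3, 0.3]
gripper_width: 0.08
finger_force: 0.0
clock: 47.95
tool_pos: [0.4992, 0.1691, 0.1416]
orientation: [-3.141, -0.002, 0.001]
ft_force: [0.2, -1.0, 0.1]
gripper_width: 0.0879
finger_force: 0.0
clock: 48.45
tool_pos: [0.4619, 0.1399, 0.1406]
orientation: [-3.141, -0.002, 0.0]
ft_force: [0.1, 0.5, -0.3]
gripper_width: 0.088
finger_force: 0.0
[0.46155521 0.13983778 0.14033998] [-3.14116554e+00 -1.32121361e-03  3.32139831e-04]
[362.94740927 225.20553782]
[array([441.7,  99.9,  60.4]), array([441.7,  99.9,  54.1])]
[array([441.1,  99.8,  59.8]), array([441.1,  99.8,  53.1])]
pile [142.33530387 -74.57059359] None
```

```bash
python3 -m creep '[[1,[-0.038,0.08,0],[0,0,0]],[1,[0,0,0],[0,0,0]],[1,[0,0,0.06],[0,0,0]],[1,[0,0,0],[0,0,0]],[1,[0,0,0],[0,0,0]],[1,[0,0,0],[0,0,0]]]' 8
python3 - <<'E'
from h import *
w=read_camera("wrist");p,R,s=tool(); print(p)
print(disc(w,(.4425,.0995,.015),75,.015,bias=.0013), move([.4425,.0995,.0274]))
E
```

```text
clock: 49.1
tool_pos: [0.4418, 0.0997, 0.1107]
orientation: [-3.141, -0.001, 0.001]
ft_force: [0.3, -0.2, -0.1]
gripper_width: 0.0877
finger_force: 0.0
[0.44189281 0.09961478 0.11082947]
[array([440.3,  98.5,  59. ]), array([440.3,  98.5,  51.8])] [0.001  0.0003 0.1669]
```

```bash
python3 -m creep '[[1,[0,0.001,0.07],[0,0,0]],[1,[0,0,0.06],[0,0,0]],[1,[0,0,0.036],[0,0,0]],[1,[0,0,0],[0,0,0]],[1,[0,0,0],[0,0,0]],[1,[0,0,0],[0,0,0]],[1,[0,0,0],[0,0,0]],[1,[0,0,0],[0,0,0]]]' 8
python3 -m creep '[[0.6,[0,0,0],[0,0,0]],[0.6,[0,0,0],[0,0,0]],[0.6,[0,0,0],[0,0,0]],[0.6,[0,0,0],[0,0,0]],[0.6,[0,0,0],[0,0,0]],[0.6,[0,0,0],[0,0,0]],[0.6,[0,0,0],[0,0,0]]]'
python3 -m creep '[[1,[0,0,0],[0,0,0]],[1,[0,0,0],[0,0,0]],[1,[0,0,0],[0,0,0]],[1,[0,0,0],[0,0,0]],[1,[0,0,0],[0,0,-0.045]],[1,[0,0,0],[0,0,-0.045]],[1,[0,0,0],[0,0,-0.045]],[1,[0,0,0],[0,0,-0.045]]]'
python3 -m creep '[[1,[0,0,0],[0,0,-0.045]],[1,[0,0,0],[0,0,-0.045]],[1,[0,0,0],[0,0,-0.045]],[1,[0,0,0],[0,0,-0.045]],[1,[0,0,0],[0,0,-0.045]],[1,[0,0,0],[0,0,-0.045]],[1,[0,0,0],[0,0,-0.045]],[1,[0,0,0],[0,0,-0.005]]]'
python3 -m creep '[[1,[0,0,0],[0,0,0]],[0.6,[0,0,0],[0,0,0]],[0.6,[0,0,0],[0,0,0]],[0.6,[0,0,0],[0,0,0]],[0.6,[0,0,0],[0,0,0]],[0.6,[0,0,0],[0,0,0]],[0.6,[0,0,0],[0,0,0]],[0.6,[0,0,0],[0,0,0]]]' 12
python3 -c "
from h import *
p,R,s=tool(); print(p,s['orientation'],move([.6577,.2577,.16]))"
```

```text
clock: 49.95
tool_pos: [0.4414, 0.0987, 0.0276]
orientation: [-3.141, -0.001, 0.0]
ft_force: [-0.5, -0.1, 0.6]
gripper_width: 0.0877
finger_force: 0.0
clock: 50.65
tool_pos: [0.4411, 0.0986, 0.0271]
orientation: [3.142, 0.0, 0.0]
ft_force: [0.5, 0.2, 0.3]
gripper_width: 0.0597
finger_force: 8.0
clock: 51.45
tool_pos: [0.4411, 0.0986, 0.0271]
orientation: [-3.142, -0.0, 0.571]
ft_force: [0.8, -0.2, 0.2]
gripper_width: 0.0878
finger_force: 0.0
clock: 52.25
tool_pos: [0.4411, 0.0986, 0.0271]
orientation: [-3.141, 0.0, 1.573]
ft_force: [0.1, -0.4, -0.1]
gripper_width: 0.0876
finger_force: 0.0
clock: 53.05
tool_pos: [0.4411, 0.0986, 0.0271]
orientation: [-3.141, 0.0, 1.571]
ft_force: [-0.0, 0.5, 0.3]
gripper_width: 0.0596
finger_force: 12.0
[0.4410582  0.0986153  0.02707036] [-3.14146065e+00  4.13537046e-06  1.57069919e+00] [ 0.3182  0.4332 -0.2659]
```

```bash
python3 -m creep '[[0.6,[0,0,-0.03],[0,0,0]],[0.6,[0,0,-0.08],[0,0,0]],[0.6,[0,0,-0.09],[0,0,0]],[0.6,[0,0,-0.05],[0,0,0]],[0.6,[0.045,0.062,0],[0,0,0]],[0.6,[0.045,0.062,0],[0,0,0]],[0.6,[0.045,0.062,0],[0,0,0]],[0.6,[0.045,0.062,0],[0,0,0]]]'
python3 -m creep '[[0.6,[0.045,0.062,0],[0,0,0]],[0.6,[0.045,0.062,0],[0,0,0]],[0.6,[0.03,0.04,0],[0,0,0]],[0.6,[0.018,0.021,0],[0,0,0]],[0.6,[0,0,0.06],[0,0,0]],[0.6,[0,0,0.05],[0,0,0]],[0.6,[0,0,0],[0,0,0]],[0.6,[0,0,0],[0,0,0]]]'
python3 -m creep '[[0.6,[0,0,0],[0,0,0]],[0.6,[0,0,0],[0,0,0]],[0.6,[0,0,0],[0,0,0]]]'
python3 - <<'E'
from h import *
w=read_camera("wrist");p,R,s=tool(); print(p,s["orientation"],move([.6577,.2577,.0723]))
g=cv2.cvtColor(w["img"],cv2.COLOR_BGR2GRAY).astype(int)
print(g[170:206,320:325].mean(1).astype(int))
print("pred held far top",proj(w,[p[0],p[1]+.03,p[2]-.0122]))
print("pile far top",proj(w,[.6577,.2877,.045]))
E
```

```text
clock: 53.85
tool_pos: [0.5661, 0.1895, 0.1522]
orientation: [3.141, -0.0, 1.571]
ft_force: [-0.8, -0.2, -1.3]
gripper_width: 0.0597
finger_force: 12.0
clock: 54.65
tool_pos: [0.6573, 0.2574, 0.0968]
orientation: [-3.14, 0.0, 1.571]
ft_force: [1.1, 0.6, -0.3]
gripper_width: 0.0598
finger_force: 12.0
clock: 54.95
tool_pos: [0.6583, 0.2578, 0.0985]
orientation: [3.14, -0.001, 1.571]
ft_force: [-0.3, -0.1, 0.9]
gripper_width: 0.0598
finger_force: 12.0
[0.65810219 0.25777405 0.09820178] [ 3.14011189e+00 -5.49534466e-04  1.57079733e+00] [-0.0002 -0.0009  0.0518]
[172 157 154 173 175 153  93  82  96  79  71  94 127 166 194 200 196 178
 136  99  89  78  57  44  49  75  99 110 137 176 197 198 197 194 171 125]
pred held far top [319.57286443 195.3953092 ]
pile far top [319.30950987 180.36452825]
```

```bash
python3 -m creep '[[0.6,[0,0,0.025],[0,0,0]],[0.6,[0,0,0.015],[0,0,0]],[0.6,[0,0,0.006],[0,0,0]],[0.6,[0,0,0],[0,0,0]],[0.6,[0,0,0],[0,0,0]],[0.6,[0,0,0],[0,0,0]],[0.6,[0,0,0],[0,0,0]]]'
python3 -c "
from h import *
p,R,s=tool(); print(p,s['ft_force'],s['orientation'],move([.6577,.2577,.0723]))"
```

```text
clock: 55.7
tool_pos: [0.6578, 0.2577, 0.0744]
orientation: [3.141, -0.0, 1.571]
ft_force: [0.6, 0.2, -0.6]
gripper_width: 0.0596
finger_force: 12.0
[0.65781201 0.2577186  0.07438032] [ 0.62186808  0.23077256 -0.61476207] [ 3.14111909e+00 -1.74906952e-04  1.57083662e+00] [-0.     -0.0002  0.0042]
```

```bash
python3 -m creep '[[0.6,[0,0,0.002],[0,0,0]],[0.6,[0,0,0.002],[0,0,0]],[0.6,[0,0,0],[0,0,0]],[0.6,[0,0,0],[0,0,0]],[1,[0,0,0],[0,0,0]],[1,[0,0,0],[0,0,0]],[1,[0,0,0],[0,0,0]],[1,[0,0,0],[0,0,0]]]'
python3 -m creep '[[1,[0,0,0],[0,0,0]],[1,[0,0,-0.03],[0,0,0]],[1,[0,0,-0.08],[0,0,0]],[1,[-0.06,0,-0.06],[0,0,0]],[1,[-0.09,0,0],[0,0,0]],[1,[-0.09,0,0],[0,0,0]],[1,[-0.09,0,0],[0,0,0]],[1,[-0.09,0,0],[0,0,0]]]'
python3 -m creep '[[1,[-0.09,0,0],[0,0,0]],[1,[-0.09,-0.06,0],[0,0,0]],[1,[-0.05,-0.06,0],[0,0,0]],[1,[0,0,0],[0,0,0]],[1,[0,0,0],[0,0,0]]]'
python3 - <<'E'
from h import *
p,R,s=tool(); print(p)
c=read_camera("side");t=read_camera("top"); cv2.imwrite("pics/side9.png",c["img"]);cv2.imwrite("pics/top9.png",t["img"])
def crop(c,X,r,k):
    u,v=map(int,proj(c,X)); return cv2.resize(c["img"][v-r:v+r,u-r:u+r],(k,k),interpolation=2)
o=np.hstack([crop(c,(.6577,.2577,.03),35,390),crop(t,(.6577,.2577,.03),30,390)]);
o2=np.hstack([cv2.resize(t["img"][90:320,150:560],(780,210*780//410//2*1))]); cv2.imwrite("pics/fin.png",np.vstack([o,o2]));print(o.shape,o2.shape)
E
```

```text
clock: 56.5
tool_pos: [0.6576, 0.2576, 0.0721]
orientation: [3.142, 0.0, 1.571]
ft_force: [1.4, 0.7, 0.2]
gripper_width: 0.0863
finger_force: 0.0
clock: 57.3
tool_pos: [0.6578, 0.0461, 0.1586]
orientation: [3.14, -0.0, 1.571]
ft_force: [0.1, -1.2, 0.1]
gripper_width: 0.0879
finger_force: 0.0
clock: 57.8
tool_pos: [0.6002, -0.0646, 0.1584]
orientation: [3.14, 0.0, 1.569]
ft_force: [-0.1, -0.1, 1.0]
gripper_width: 0.088
finger_force: 0.0
[ 0.60022281 -0.0645986   0.15835635]
(390, 780, 3) (199, 780, 3)
```

View pics/fin.png

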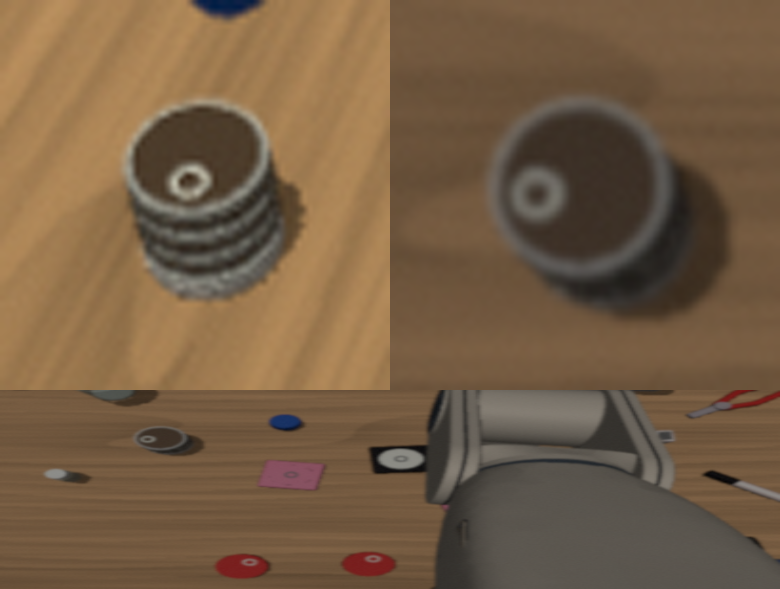

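The four-high pile stands with straight sides, with the top ring at crop (190,182). The lean should be perspective only, which I'll confirm by projecting a vertical line before handing in.

```bash
python3 - <<'E'
from h import *
c=read_camera("side"); a=proj(c,(.6577,.2577,.06));b=proj(c,(.6577,.2577,0)); u0,v0=map(int,proj(c,(.6577,.2577,.03)))
f=lambda q:(q-[u0-35,v0-35])*390/70
print(f(a),f(b)); print([readout.get_state()[k] for k in ("clock","qvel","gripper_width")])
E
```

```text
[189.07003815 153.48661821] [207.1269743  240.32209149]
[57.95, array([ 0.00688399,  0.00844789,  0.00093357, -0.00284156, -0.00024197,
       -0.00193571]), 0.08804298258447828]
```

```bash
python3 -m creep '[[1,[0,0,0],[0,0,0]],[1,[0,0,0],[0,0,0]],[1,[0,0,0],[0,0,0]],[1,[0,0,0],[0,0,0]]]'; python3 -c "
from station import ticket; print(ticket.finish_job())"
```

```text
clock: 58.35
tool_pos: [0.6, -0.0637, 0.1569]
orientation: [-3.141, -0.0, 1.571]
ft_force: [-0.1, 0.2, 0.0]
gripper_width: 0.0871
finger_force: 0.0
the job is handed in; nothing more can be done
None
```

I handed the job in at 58 s: the tile, the three dishes present (left to right) and the tile again were each pressed about 2.5–4 mm for over a second. The pen is back upright in its stand and all three ringed dishes are piled flush on the blank. The pass or fail result was not shown to me.

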